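# Set the lamp and raise the water sample with the cam lever

### The job

Get the water sample ready for a reading: first set the ball-topped dimmer lever of the lamp box to the long mark on its dial, 30 degrees past upright on the side away from the robot, and leave it there. Then swing the cam lever of the sample stand up until the sample jar in its holder is at its highest, lever straight up, and finish while still holding the lever there, because it falls back when let go. Move the jar only by means of the lever, and do not shift or knock over the other things on the table.

Things in the scene. Friction and masses are not known exactly. Their poses are not given: they have to be found in the camera images.
- stand: Sample stand, fixed: grey base 150 x 200 x 12 mm with two upright grey cheeks (100 mm high, y = +22 and +118 mm). Origin on the table straight below the cam lever's hinge; x to the stand's back (away from the robot, yawed up to 0.25 rad), y left, z up. Hinge axis along y, 70 mm above the origin. A lamp head on a column at y = +125 to +185 mm is 212 mm high.
- cam_lever (a joint): Cam lever angle (rad), -0.21 to 1.75. At 0 (start: -0.15 to 0.4) it leans 1.4 rad from upright to the stand's front (-x), almost level; it grows as the lever swings up and back. At 1.4 it is straight up and the jar highest; beyond that the jar sinks again. Return spring and friction resist with up to about 6 N at the bar; let go at the top, it swings back down.
- cam_bar (a point): Middle of the cam lever's black crossbar, the part to hold: round, 16 mm thick, 80 mm long, parallel to the stand's y axis, 120 mm from the hinge axis. It sticks out to the right of the steel arm (in the stand's frame: arm at y = -14 mm, bar y = -18 to -98 mm, this point y = -60 mm), free all round; 67 to 135 mm above the table at the start, 190 mm when straight up.
- holder: Jar holder between the cheeks, with a capped glass sample jar (44 mm across, 88 mm tall) fixed upright in its aluminium cup (68 mm across). Origin on its eccentric pin, 30 mm from the hinge axis towards the bar, at y = +70 mm of the stand; jar top 133 mm above it. It stays level. At its highest the origin is 100 mm above the table, over the hinge; at the start it is lower and nearer the front.
- lamp_box: Lamp supply box, fixed: grey, 130 x 110 mm, 62 mm high. Origin under its centre; x to its back (away from the robot, yawed up to 0.4 rad), y left, z up. Dimmer lever hinge axis along y, 66 mm above the origin. An aluminium dial disc (radius 50 mm, centre 60 mm up) stands on edge at y = +20 to +24 mm with marks every 30 degrees; the long one is 30 degrees past upright to the back.
- dimmer (a joint): Angle of the dimmer lever (rad), range -0.95 to 0.95: 0 upright, positive leaning to the back (+x of the box), negative to the front. The long mark is at +0.524 (30 degrees). Stiff with friction (about 1 N at the knob): it stays where it is left.
- dimmer_knob (a point): Centre of the dimmer lever's black ball knob, 26 mm across, 90 mm from its hinge axis on a steel rod 8 mm thick; 129 to 156 mm above the table at the start.
- flask: Conical glass flask, 68 mm across, 100 mm tall, on the robot's side; leave alone. Origin under its centre.
- dropper: Small amber dropper bottle, 32 mm across, 65 mm tall, between the stand and the lamp box; leave alone. Origin under its centre.
- amber: Amber reagent bottle, 60 mm across, 150 mm tall, on the far side; leave alone. Origin under its centre.
- cylinder: Glass measuring cylinder, foot 60 mm, 26 mm thick, 170 mm tall, on the far side; leave alone. Origin under its centre.
- jar: White plastic jar with steel cap, 64 mm across, 75 mm tall, near left; leave alone. Origin under its centre.
- beaker: Clear beaker, 72 mm across, 85 mm tall, at the left; leave alone. Origin under its centre.
- wrench: Steel wrench 170 mm long lying flat at the right; leave alone. Origin under its middle.
Mind the look-alikes: they are no part of the job. What is shaped like the lamp_box but pink is not meant.

How it is judged:
By the outcome, as a careful person would: the job done as asked, in the order asked, and still so for the second after the job is handed in, while the arm keeps its last pose, push and grip.
It also fails if it takes over 64 s, if anything falls off the work surface, if the arm or the gripper's body presses on something with over 40 N, if the wrist force passes 120 N, or if a joint passes its speed limit or range.

### The arm

A 7-joint arm with a two-finger parallel gripper is mounted at the origin on the work surface. World frame = base frame: x ahead of the robot, y to its left, z up, the work surface at z = 0. Lengths are in mm, angles in rad, forces in N, time in s.
With the tool pointing down it reaches from about 400 to 875 mm from the base axis. Payload 4.4 kg.
Tool frame: the origin (TCP) lies midway between the tips of the shut fingers; the grasp point (between the pads) lies behind it (ctrl.grip_point_offset is the x of the grasp point in the tool frame, in mm); x points along the fingers, z is the direction in which the jaws open and shut, and the axes are right-handed (so a half turn about x gives the same grasp; the last joint's range is limited). The gripper opens to 85 mm and grips with 20 to 120 N. Pads are 22 mm wide; open, the fingers measure 114 mm over their backs; the gripper's body (76 mm by 85 mm) begins 54 mm behind the grasp point. The pads swing forward as they close: fully open they stand 13 mm farther back than shut.
Start: joints at [1.155, 0.628, 0.038, 1.517, -0.027, 0.996, -0.02], TCP at [222.789, -610.641, 231.313] pointing down, gripper open.
Joint ranges: [-3.06, 3.06], [-0.37, 2.12], [-1.25, 1.32], [0.18, 2.47], [-1.1, 4.24], [0.23, 1.98], [-2.94, 2.94]. Speed limits (rad/s): [2.57, 2.57, 3.14, 3.14, 3.14, 3.14, 3.14].

### API

Orientations are given as [roll, pitch, yaw] about the fixed x, y, z axes, in that order (R = Rz(yaw) Ry(pitch) Rx(roll)).
In Python, from cell import status, eyes, ctrl gives the robot as it stands. The module is installed in compiled form; this text tells all that it offers.
- The arm moves only by the tool apply_moves, never from a script. Its argument "targets" is a list of rows, each a list of 3 entries, a list of its own where there are three numbers: the shift along the tool's x, y, z in mm, then the turn about the tool's x in degrees, then the finger opening in mm, from 0 to 85.4. In form: [[[dx, dy, dz], roll, claw], ...]. A call has 1 to 10 rows; each row shifts and turns the pose as measured when the row begins, along the tool's axes as they then stand; what a row does not reach is not made up. A row lasts 1/8 s, in which the tool goes at most 62.5 mm and 10.7 degrees, less where a joint would pass 70% of its speed; a pose out of reach is approached as far as the arm can. A call is refused whole if a number of a shift passes 62.5 or a number of a turn 10.7, either way. A call with a gripper value outside its range is refused whole. The fingers move at their own pace and stop on an object; the grip force is fixed at half the most. Time passes only in rows, so rows that do not move let the fingers close. It gives the time, the measured TCP pose, the force and the opening at its end, in the units of the state.
- status.read_state(): the state, without advancing time (a new reading comes with each control period).
- eyes.get_image(name): name is "side" or "top" or "wrist"; returns (picture, depth): 400x640x3 uint8, blue, green, red; 400x640 float32, mm along the optical axis (not along the pixel's ray), 0 where there is no reading.
- eyes.camera_params(name): a dict with "fx", "fy", "cx", "cy" (pixels), "dist" ([k1, k2, p1, p2, k3] as OpenCV has them; the pictures are not rectified), "R" (3x3) and "t" (3): a world point X has camera coordinates R X + t. Camera axes: x right, y down, z forward; pixel columns grow to the right and rows downward; lengths in mm; the calibration is good to about 2 mm. A picture is of the moment at which its call begins: read the wrist's pose just before it. camera_params takes no time and is no camera call; for the wrist camera it gives the pose at the moment of the call.
- ctrl.finish_job(): hands the job in, once; it reports no verdict.
The state is a dict: "clock": time; "qpos": joint angles; "qd": joint speeds; "tau": joint torques, N m; "eef_pos": TCP position; "tool_rot": TCP orientation; "force": force on the tool from outside, world axes, zero at the start; "torque": the same for the moment, N m; "width": finger opening in mm.
Only numpy, scipy, OpenCV 4.12 (cv2) and the standard library are available. Lean on these libraries where they do the work, as an engineer would, in place of code of your own. Each camera call takes 0.05 s, during which the arm holds its last target.

## Working session

There is one attempt and no reset: what is moved stays moved. The work goes in short steps, Python scripts to look and compute and a tool call to move; the robot and the scene stay as the last step left them, time stands still between calls to the robot, and variables do not carry over. Pictures are saved under pics/ and viewed, and the job is handed in when it is done.

Besides the shell and the picture viewer there is one more tool, called after ">>>" as name(argument=value, ...), one argument or row to a line, values as JSON. apply_moves: Moves the arm, as the interface text tells. Its arguments: {"type":"object","properties":{"targets":{"type":"array"}},"required":["targets"]}

```bash
ls; mkdir -p pics
python3 - <<'E'
from cell import status, eyes, ctrl
import cv2, numpy as np
s=status.read_state(); print(s); print(ctrl.grip_point_offset)
for n in ["side","top"]:
    p,d=eyes.get_image(n); cv2.imwrite(f"pics/{n}0.png",p); np.save(f"pics/{n}0_d.npy",d); c=eyes.camera_params(n)
    print(n,c)
print(eyes.camera_params("wrist"))
E
```

```text
pics
{'clock': 0.0, 'qpos': array([ 1.15521569,  0.62934335,  0.03838683,  1.51834673, -0.02699407,
        0.99628901, -0.02003685]), 'qd': array([ 5.08766004e-04, -3.90379837e-04,  1.05304667e-04,  3.68122141e-05,
        1.33255195e-04,  3.67176378e-04,  1.85565839e-03]), 'tau': array([-4.27256737e-04, -5.63385451e+01,  1.22651696e+00, -1.93435282e+01,
        1.11352064e-02,  1.06611487e-02,  5.72616131e-06]), 'eef_pos': array([ 222.59687054, -610.04683605,  230.39667565]), 'tool_rot': array([3.13983128, 1.568926  , 1.91882705]), 'force': array([0.57162236, 0.06941123, 0.18201273]), 'torque': array([0.04538695, 0.00223391, 0.01503622]), 'width': 85.74264440093141}
-18.700000000000003
side {'fx': 461.58323153718555, 'fy': 461.58323153718555, 'cx': 318.6399871294607, 'cy': 200.42054425709298, 'dist': array([0.01139036, 0.        , 0.        , 0.        , 0.        ]), 'R': array([[-0.89549123, -0.44446378, -0.02339647],
       [-0.22039786,  0.48849289, -0.84427453],
       [ 0.38667846, -0.75088391, -0.53539997]]), 't': array([ 509.21372145,  238.68987105, 1432.2315658 ])}
top {'fx': 379.2369313865703, 'fy': 379.2369313865703, 'cx': 316.56241138963867, 'cy': 193.95225231460302, 'dist': array([-0.02298245,  0.        ,  0.        ,  0.        ,  0.        ]), 'R': array([[-0.00454846, -0.99984709,  0.01688524],
       [-0.98402613,  0.00147015, -0.17801804],
       [ 0.17796599, -0.01742522, -0.98388234]]), 't': array([ -30.95440124,  578.37936613, 1237.73467259])}
{'fx': 288.52036836025536, 'fy': 288.52036836025536, 'cx': 322.44064944410894, 'cy': 197.73838783648102, 'dist': array([-0.02944106,  0.        ,  0.        ,  0.        ,  0.        ]), 'R': array([[ 0.34166742, -0.93981987, -0.00140533],
       [-0.90435758, -0.32918142,  0.27161914],
       [-0.25573568, -0.09153249, -0.9624038 ]]), 't': array([-649.57941534,  -33.98091969,  378.73652106])}
```

View pics/side0.png

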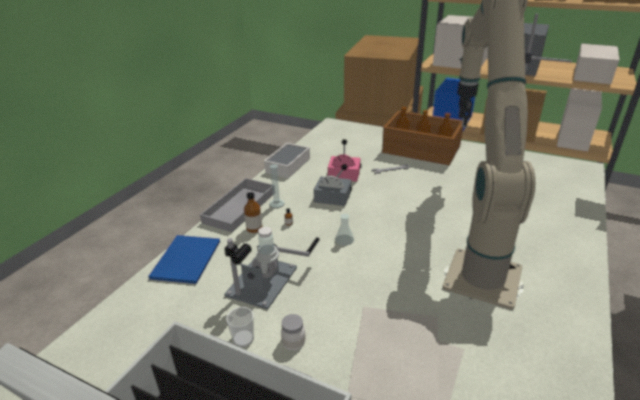

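View pics/top0.png

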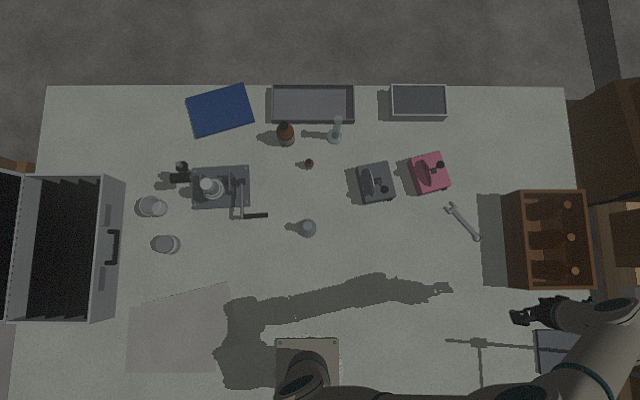

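```bash
cat > h.py <<'E'
import cv2, numpy as np
from scipy.spatial.transform import Rotation as Ro
def ray(c,uv):
    K=np.array([[c['fx'],0,c['cx']],[0,c['fy'],c['cy']],[0,0,1]])
    uv=np.array(uv,float).reshape(-1,1,2)
    n=cv2.undistortPoints(uv,K,c['dist']).reshape(-1,2)
    d=np.c_[n,np.ones(len(n))]
    R=np.array(c['R']);t=np.array(c['t'])
    return -R.T@t, d@R   # origin, dirs (R^T d)
def onz(c,uv,z):
    o,d=ray(c,uv); return o+d*((z-o[2])/d[:,2])[:,None]
def dep(c,uv,D):
    o,d=ray(c,uv); return np.array([o+dd*D[int(round(v)),int(round(u))] for dd,(u,v) in zip(d,np.reshape(uv,(-1,2)))])
def tri(c1,p1,c2,p2):
    o1,d1=ray(c1,[p1]);o2,d2=ray(c2,[p2]);d1=d1[0];d2=d2[0]
    s=np.linalg.lstsq(np.c_[d1,-d2],o2-o1,rcond=None)[0]
    a=o1+s[0]*d1;b=o2+s[1]*d2
    return (a+b)/2,np.linalg.norm(a-b)
def proj(c,X):
    K=np.array([[c['fx'],0,c['cx']],[0,c['fy'],c['cy']],[0,0,1]])
    return cv2.projectPoints(np.array(X,float).reshape(-1,3),cv2.Rodrigues(np.array(c['R']))[0],np.array(c['t']),K,c['dist'])[0].reshape(-1,2)
def crop(p,x,y,w,h,k,fn):
    cv2.imwrite(fn,cv2.resize(p[y:y+h,x:x+w],None,fx=k,fy=k,interpolation=cv2.INTER_CUBIC))
E
python3 - <<'E'
from h import *
p=cv2.imread('pics/top0.png');crop(p,160,140,130,95,6,'pics/t_stand.png');crop(p,340,140,130,80,6,'pics/t_box.png')
p=cv2.imread('pics/side0.png');crop(p,210,210,130,100,6,'pics/s_stand.png');crop(p,270,130,110,90,6,'pics/s_box.png')
E
```

```text
(no output)
```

View pics/t_stand.png

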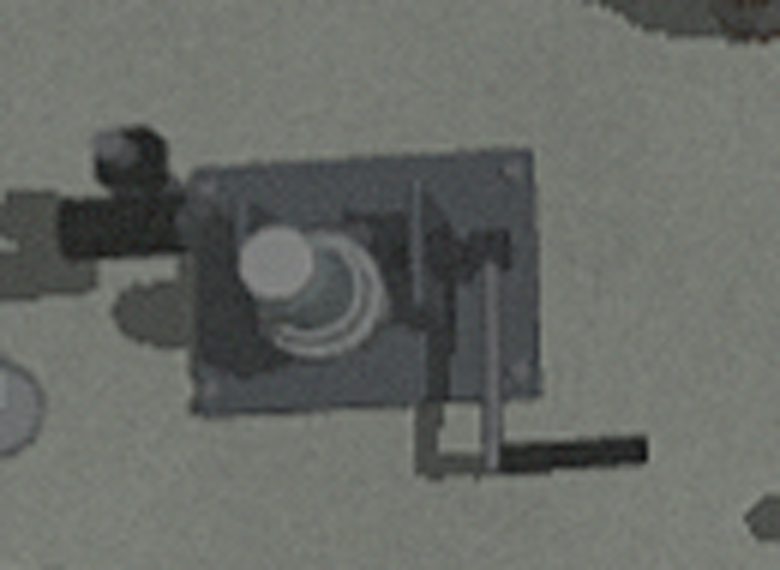

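View pics/t_box.png

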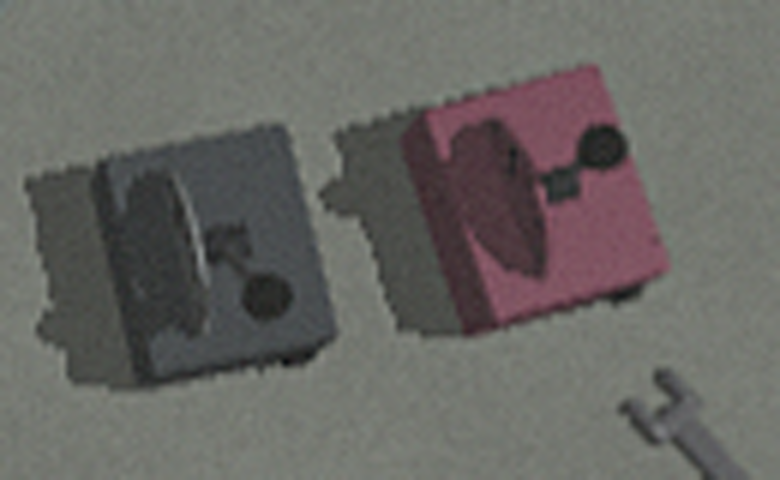

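View pics/s_stand.png

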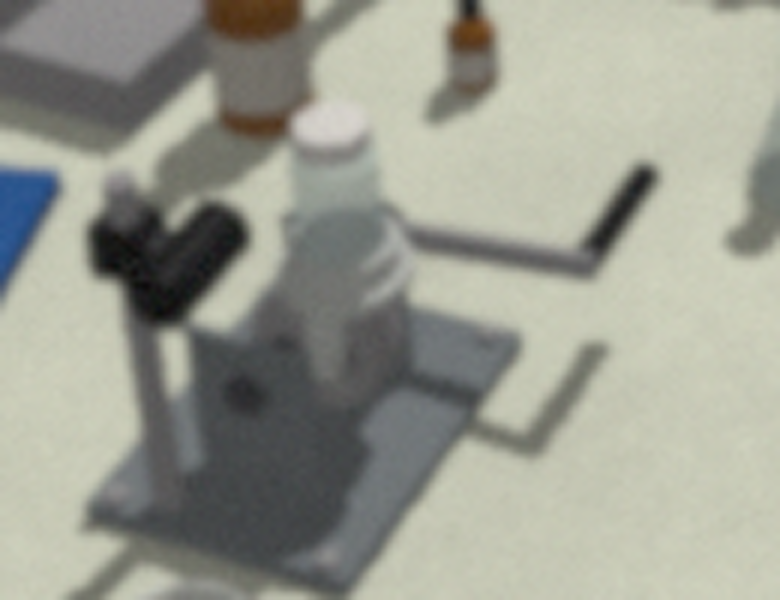

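View pics/s_box.png

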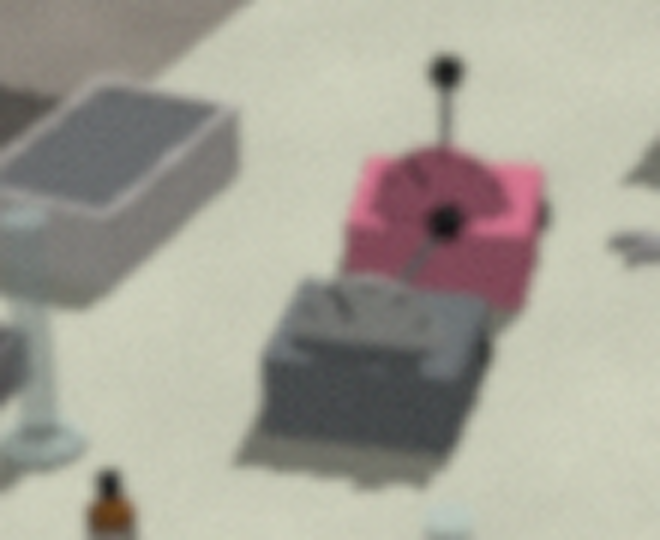

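Run:
```python
from h import *
from cell import eyes
ct,cs=eyes.camera_params('top'),eyes.camera_params('side')
t=cv2.imread('pics/top0.png');s=cv2.imread('pics/side0.png');tD=np.load('pics/top0_d.npy');sD=np.load('pics/side0_d.npy')
def blob(p,x,y,w,h,th):
    m=(p[y:y+h,x:x+w].max(2)<th).astype(np.uint8)
    n,l,st,c=cv2.connectedComponentsWithStats(m)
    for i in range(1,n):
        if st[i,4]>8: print(st[i,:4]+[x,y,0,0],st[i,4],c[i]+[x,y])
print('knob top');blob(t,378,183,14,13,50)
print('knob side');blob(s,335,160,20,14,60)
print('bar top');blob(t,240,205,40,25,45)
print('bar side');blob(s,300,230,30,30,60)
k,e=tri(ct,(384.4,189.3),cs,(344,166.9));print('knob',k,e)
# box top corners at z=62, image px from crop
cr=lambda x,y,o:(o[0]+(x+.5)/6-.5,o[1]+(y+.5)/6-.5)
o=(340,140)
B=[cr(*q,o) for q in[(103,160),(280,125),(338,340),(152,378)]]
P=onz(ct,B,62);print('box top',P.round(1)); print('mean',P.mean(0))
for i in range(4): d=P[(i+1)%4]-P[i];print(np.linalg.norm(d).round(1),np.arctan2(d[1],d[0]).round(3))
print('depths',[dep(ct,[b],tD).round(0) for b in [(375,192),(384,189)]])
o=(160,140)
B=[cr(*q,o) for q in[(190,170),(533,150),(541,397),(193,412)]]
P=onz(ct,B,12);print('stand base',P.round(1),P.mean(0))
for i in range(4): d=P[(i+1)%4]-P[i];print(np.linalg.norm(d).round(1),np.arctan2(d[1],d[0]).round(3))
a=tri(ct,cr(500,457,o),cs,cr(588,255,(210,210)));b=tri(ct,cr(645,450,o),cs,cr(650,170,(210,210)));print('bar',a,b)
```

```text
knob top
[381 186   8   7] 45 [384.04444444 189.06666667]
knob side
[342 165   4   5] 16 [343.625 166.75 ]
bar top
[244 213  24   6] 61 [255.59016393 215.47540984]
bar side
[309 239   9  12] 29 [313.06896552 244.5862069 ]
knob [ 577.99507863 -246.84444813  140.71259012] 2.1002019707998274
box top [[ 672.8 -170.7   62. ]
 [ 693.5 -273.1   62. ]
 [ 568.2 -301.3   62. ]
 [ 546.7 -195.4   62. ]]
mean [ 620.30370041 -235.13230941   62.        ]
104.5 -1.371
128.5 -2.92
108.1 1.771
128.5 0.193
depths [array([[ 582., -230.,   66.]]), array([[ 575., -243.,  155.]])]
stand base [[679.9 410.1  12. ]
 [691.9 208.1  12. ]
 [544.2 199.4  12. ]
 [535.7 400.5  12. ]] [612.92130582 304.53299686  12.        ]
202.3 -1.512
148.0 -3.083
201.3 1.613
144.5 0.066
bar (array([500.44250248, 209.3158056 ,  84.48939848]), np.float64(0.30672323031475035)) (array([504.18160384, 130.44819259,  83.73973033]), np.float64(0.22457961220517708))
```

```bash
cat >> h.py <<'E'
def Rt(s): return Ro.from_euler('xyz',s['tool_rot']).as_matrix()
def plan(target,zdir,n=None,step=40,s=None):
    """rows to bring TCP to target with tool z along zdir (xy angle, mod pi), tool down"""
    from cell import status
    s=s or status.read_state(); R=Rt(s); p=np.array(s['eef_pos'])
    zt=np.array([np.cos(zdir),np.sin(zdir),0.])
    if zt@R[:,2]<0: zt=-zt
    x=R[:,0]; ang=np.degrees(np.arctan2(np.cross(R[:,2],zt)@x,R[:,2]@zt))
    d=np.array(target)-p
    n=n or int(max(np.ceil(np.linalg.norm(d)/step),np.ceil(abs(ang)/8),1))
    print('ang',ang.round(2),'dist',np.linalg.norm(d).round(1),'n',n)
    for i in range(n):
        Ri=Ro.from_rotvec(x*np.radians(ang*i/n)).as_matrix()@R
        print((Ri.T@(d/n)).round(1).tolist(),round(ang/n,2))
E
python3 - <<'E'
from h import *
from cell import eyes,status
s=status.read_state();print(Rt(s).round(3))
ct=eyes.camera_params('top')
for n,q in dict(flask=(307,228),dropper=(308,163),cyl=(335,138),amber=(285,133)).items(): print(n,onz(ct,[q],40).round())
c=eyes.camera_params('wrist');print('cam pos rel',(-np.array(c['R']).T@c['t']-s['eef_pos']).round(1),Rt(s).T@(-np.array(c['R']).T@c['t']-s['eef_pos']))
plan([575,-246,240],np.pi/2+0.2)
E
```

```text
[[-0.001  0.939  0.343]
 [ 0.002  0.343 -0.939]
 [-1.    -0.    -0.002]]
flask [[464.  -0.  40.]]
dropper [[690.  -4.  40.]]
cyl [[781. -99.  40.]]
amber [[800.  78.  40.]]
cam pos rel [ 65.5  23.1 142.4] [-142.35843159   69.41207975    0.50437535]
ang 8.58 dist 506.8 n 13
[-0.7, 35.1, -17.0] 0.66
[-0.7, 34.9, -17.4] 0.66
[-0.7, 34.7, -17.8] 0.66
[-0.7, 34.5, -18.2] 0.66
[-0.7, 34.2, -18.6] 0.66
[-0.7, 34.0, -19.0] 0.66
[-0.7, 33.8, -19.4] 0.66
[-0.7, 33.6, -19.8] 0.66
[-0.7, 33.3, -20.2] 0.66
[-0.7, 33.1, -20.6] 0.66
[-0.7, 32.9, -20.9] 0.66
[-0.7, 32.6, -21.3] 0.66
[-0.7, 32.4, -21.7] 0.66
```

>>> apply_moves(
  targets=[
    [[0,35,-17],0.7,85],
    [[0,35,-17],0.7,85],
    [[0,35,-18],0.7,85],
    [[0,35,-18],0.7,85],
    [[0,34,-19],0.7,85],
    [[0,34,-19],0.7,85],
    [[0,34,-19],0.7,85],
    [[0,33,-20],0.7,85],
    [[0,33,-20],0.7,85],
    [[0,33,-20],0.7,85],
  ],
)

```text
clock: 1.35
eef_pos: [498.6, -325.8, 225.6]
tool_rot: [-2.437, 1.561, 2.49]
force: [0.4, -0.8, -0.3]
width: 84.8
```

Run:
```python
from h import *
from cell import eyes,status
s=status.read_state();print(s['eef_pos'],s['tool_rot'],s['clock'])
c=eyes.camera_params('wrist');p,d=eyes.get_image('wrist');cv2.imwrite('pics/w1.png',p);np.save('pics/w1.npy',d)
np.savez('pics/w1c.npz',**c)
plan([575,-246,240],np.pi/2+0.2)
```

```text
[ 498.64919048 -325.8150795   225.57659083] [-2.43723836  1.56071379  2.49037409] 1.35
ang 1.3 dist 103.3 n 3
[-4.7, 28.5, -18.8] 0.43
[-4.7, 28.3, -19.0] 0.43
[-4.7, 28.2, -19.2] 0.43
```

View pics/w1.png

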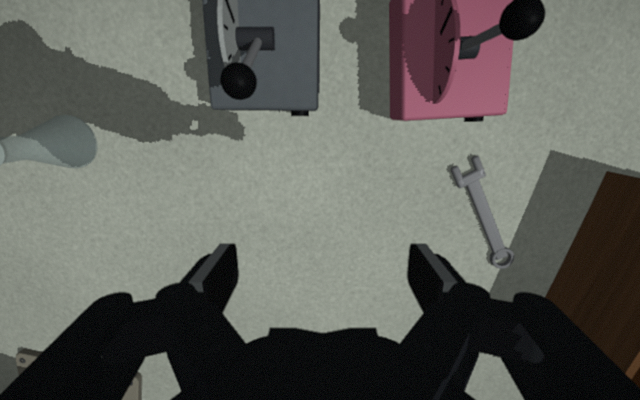

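Run:
```python
from h import *
from cell import eyes
c=dict(np.load('pics/w1c.npz'));ct=eyes.camera_params('top');cs=eyes.camera_params('side')
p=cv2.imread('pics/w1.png');D=np.load('pics/w1.npy')
m=(p[60:103,215:262].max(2)<45).astype(np.uint8)
n,l,st,ce=cv2.connectedComponentsWithStats(m);print([(st[i],ce[i]+[215,60]) for i in range(1,n) if st[i,4]>50])
k=(238.5,81)
print(tri(c,k,ct,(384.2,189.2)),tri(c,k,cs,(343.8,166.8)),dep(c,[k],D))
P=onz(c,[(211,108.5),(319,108),(318,2),(196,2)],62);print(P.round(1))
d=P[1]-P[0];print(np.linalg.norm(d),np.arctan2(d[1],d[0])+np.pi/2)
d=P[2]-P[1];print(np.arctan2(d[1],d[0]))
```

```text
[(array([   4,    2,   38,   38, 1057], dtype=int32), array([237.71428571,  80.37464522]))]
(array([ 577.20942857, -245.87929204,  143.49487266]), np.float64(0.8844397823647852)) (array([ 578.38470351, -245.01809969,  141.98067229]), np.float64(1.4583316025902204)) [[ 577.08484045 -249.42681611  155.92072532]]
[[ 549.2 -197.5   62. ]
 [ 572.8 -305.3   62. ]
 [ 665.7 -284.4   62. ]
 [ 642.6 -172.1   62. ]]
110.32471741826788 0.21485061704349562
0.22096147796479865
```

Run:
```python
from h import *
plan([577.5,-245.5,200],np.pi/2+0.212)
```

```text
ang 0.61 dist 107.4 n 3
[8.6, 29.3, -18.6] 0.2
[8.6, 29.3, -18.7] 0.2
[8.6, 29.2, -18.8] 0.2
```

>>> apply_moves(
  targets=[
    [[8.5,29,-19],0.2,85],
    [[8.5,29,-19],0.2,85],
    [[8.5,29,-18],0.2,85],
    [[0,0,0],0,85],
  ],
)

```text
clock: 1.9
eef_pos: [578.8, -241.4, 197.9]
tool_rot: [-2.869, 1.557, 2.058]
force: [-1.4, -0.7, -0.5]
width: 84.9
```

Run:
```python
from h import *
from cell import eyes,status
s=status.read_state();print(s['eef_pos'],s['tool_rot'],s['clock'])
c=eyes.camera_params('wrist');p,d=eyes.get_image('wrist');cv2.imwrite('pics/w2.png',p);np.save('pics/w2.npy',d)
np.savez('pics/w2c.npz',**c)
plan([577.5,-245.5,125],np.pi/2+0.212,step=25)
print(proj(c,[[577.5,-245.5,143.5]]))
```

```text
[ 578.82234702 -241.42944818  197.85182831] [-2.86925122  1.55722111  2.05827167] 1.9
ang 0.03 dist 73.3 n 3
[24.4, -0.0, 0.9] 0.01
[24.4, -0.0, 0.9] 0.01
[24.4, -0.0, 0.9] 0.01
[[327.98885054 219.00077618]]
```

View pics/w2.png

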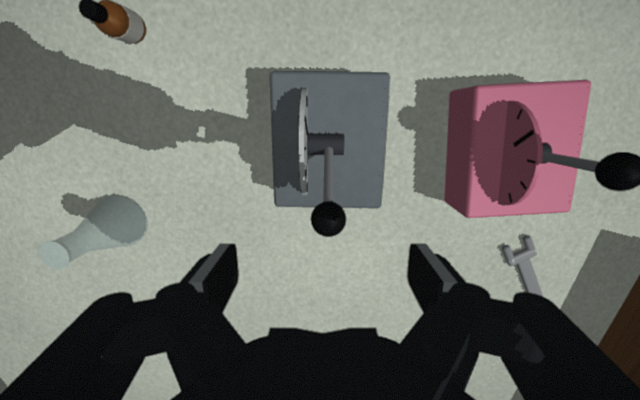

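Run:
```python
from h import *
c=dict(np.load('pics/w2c.npz'))
P=onz(c,[(271.5,72),(390,74),(380.5,208.5),(274.5,206.5)],62);print(P.round(1),P.mean(0))
for i in range(4): d=P[(i+1)%4]-P[i];print(np.linalg.norm(d).round(1),np.arctan2(d[1],d[0]).round(3))
P=onz(c,[(327,144)],70);print(P)
```

```text
[[ 674.2 -172.5   62. ]
 [ 695.  -276.7   62. ]
 [ 570.9 -301.9   62. ]
 [ 549.7 -196.6   62. ]] [ 622.44425594 -236.9212637    62.        ]
106.3 -1.374
126.6 -2.942
107.4 1.769
126.7 0.191
[[ 622.93983126 -234.86823885   70.        ]]
```

>>> apply_moves(
  targets=[
    [[25,0,1],0,85],
    [[25,0,1],0,85],
    [[23,0,1],0,85],
    [[0,0,0],0,85],
  ],
)

```text
clock: 2.45
eef_pos: [573.9, -252.5, 124.4]
tool_rot: [-2.387, 1.56, 2.531]
force: [-1.2, 0.7, -0.6]
width: 85.0
```

>>> apply_moves(
  targets=[
    [[0,5,-6],0,85],
    [[0,0,0],0,85],
  ],
)

```text
clock: 2.7
eef_pos: [578.2, -246.7, 126.4]
tool_rot: [-2.417, 1.563, 2.5]
force: [0.5, -0.1, -0.0]
width: 85.0
```

Run:
```python
from h import *
plan([577.5,-245.5,125],np.pi/2+0.2,step=25)
```

```text
ang 0.25 dist 2.0 n 1
[1.4, -0.5, -1.3] 0.25
```

Well placed over the knob; close.

>>> apply_moves(
  targets=[
    [[1,0,-1],0,60],
    [[0,0,0],0,30],
    [[0,0,0],0,15],
    [[0,0,0],0,15],
    [[0,0,0],0,15],
    [[0,0,0],0,15],
  ],
)

```text
clock: 3.45
eef_pos: [578.2, -244.9, 127.3]
tool_rot: [-2.535, 1.564, 2.382]
force: [-1.5, 1.4, 1.4]
width: 23.2
```

Run:
```python
from h import *
from cell import eyes,status
s=status.read_state();print(s['eef_pos'],s['tool_rot'],s['clock'],s['force'])
c=eyes.camera_params('wrist');p,d=eyes.get_image('wrist');cv2.imwrite('pics/w3.png',p)
```

```text
[ 578.15296465 -244.91740158  127.29533766] [-2.53548266  1.56369862  2.38190814] 3.45 [-1.54847926  1.36321216  1.42355954]
```

View pics/w3.png

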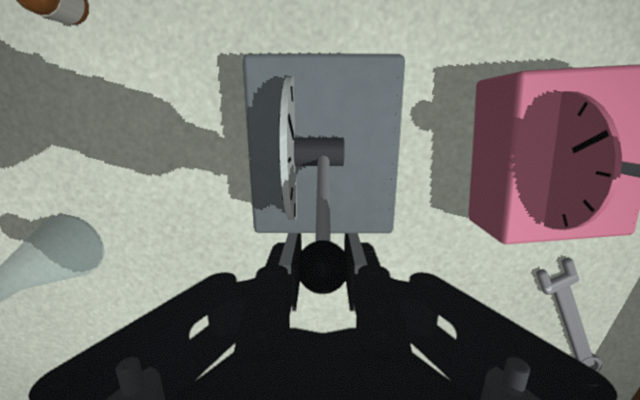

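>>> apply_moves(
  targets=[
    [[-4,8.5,0],0,15],
    [[-3.5,9,0],0,15],
    [[-2.5,9,0],0,15],
    [[-1.5,9.5,0],0,15],
    [[-0.5,9.5,0],0,15],
  ],
)

```text
clock: 4.12
eef_pos: [626.1, -235.7, 139.1]
tool_rot: [-2.511, 1.565, 2.406]
force: [1.2, 0.5, -0.1]
width: 14.9
```

Run:
```python
from h import *
from cell import eyes,status
s=status.read_state();print(s['eef_pos'],s['tool_rot'],s['clock'],s['force'])
c=eyes.camera_params('wrist');p,d=eyes.get_image('wrist');cv2.imwrite('pics/w4.png',p)
y=.2;R=np.array([[np.cos(y),np.sin(y)],[-np.sin(y),np.cos(y)]]);print(R@(s['eef_pos'][:2]-[622.4,-236.9]))
```

```text
[ 626.12010795 -235.67794558  139.07667371] [-2.5113028   1.56460715  2.40576886] 4.125 [ 1.24697639  0.48023282 -0.05797663]
[3.8887382  0.45862334]
```

View pics/w4.png

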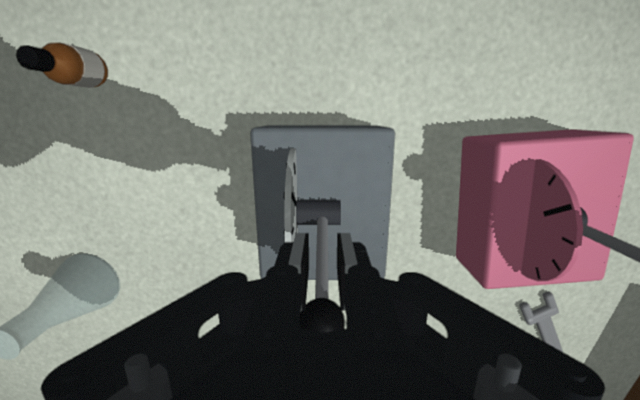

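Run:
```python
from h import *
from cell import eyes,status
s=status.read_state();c=eyes.camera_params('wrist');R=Rt(s)
for o in [0,-10,-18.7,-30]: print(o,proj(c,[s['eef_pos']+R[:,0]*o]))
p,d=eyes.get_image('side');cv2.imwrite('pics/side1.png',p);crop(p,270,110,110,100,6,'pics/s_box1.png')
p,d=eyes.get_image('top');cv2.imwrite('pics/top1.png',p);crop(p,340,140,130,80,6,'pics/t_box1.png')
```

```text
0 [[321.75702547 249.92173056]]
-10 [[321.71720274 258.68660104]]
-18.7 [[321.67810271 267.29768654]]
-30 [[321.61976034 280.15635339]]
```

View pics/s_box1.png

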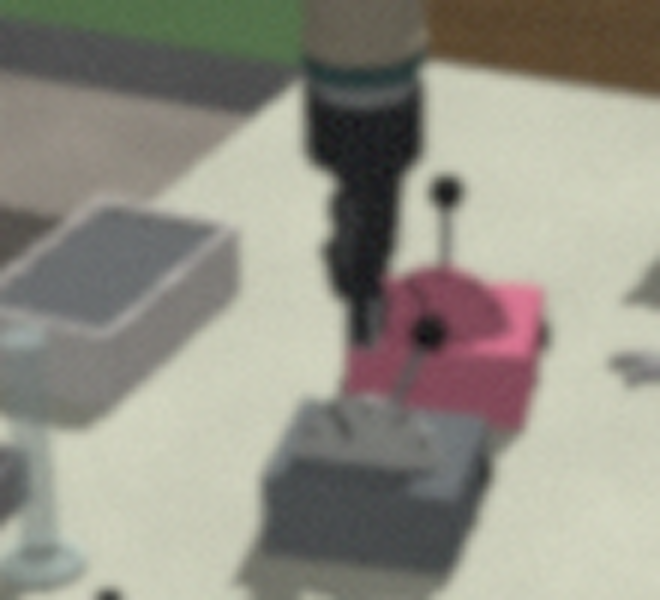

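View pics/t_box1.png

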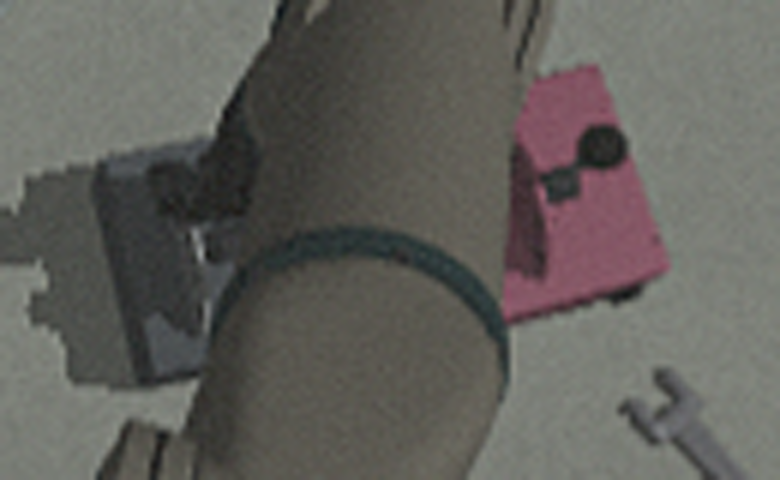

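>>> apply_moves(
  targets=[
    [[0,0,0],0,70],
    [[0,0,0],0,70],
    [[0,0,0],0,70],
    [[0,0,0],0,70],
    [[0,0,0],0,70],
    [[0,0,0],0,70],
  ],
)

```text
clock: 5.03
eef_pos: [623.9, -236.5, 138.9]
tool_rot: [-2.317, 1.563, 2.598]
force: [-0.2, 0.5, 0.3]
width: 69.8
```

```bash
cat >> h.py <<'E'
BX=np.array([622.4,-236.9,0]);BY=0.2
def tobox(p):
    return Ro.from_euler('z',-BY).apply(np.array(p)-BX)
def frombox(p): return Ro.from_euler('z',BY).apply(np.array(p))+BX
def boxplane(c,uv,y=0):
    o,d=ray(c,[uv]);n=Ro.from_euler('z',BY).apply([0,1,0]);q=frombox([0,y,0])
    return o+d[0]*((q-o)@n/(d[0]@n))
E
python3 - <<'E'
from h import *
from cell import eyes,status
c=eyes.camera_params('side')
for u in [(343.8,166.8),(341.1,164.9)]:
    P=boxplane(c,u);b=tobox(P);print(P,b,np.arctan2(b[0],b[2]-66),np.hypot(b[0],b[2]-66))
c=eyes.camera_params('wrist');s=status.read_state();print(s['eef_pos'],s['width'])
p,d=eyes.get_image('wrist');cv2.imwrite('pics/w5.png',p)
y=boxplane(c,(321,318));b=tobox(y);print(y,b,np.arctan2(b[0],b[2]-66),np.hypot(b[0],b[2]-66))
E
```

```text
[ 579.4291429  -245.61062397  141.59441948] [-4.38448347e+01 -1.54935192e-13  1.41594419e+02] -0.5255845003355792 87.38927729898033
[ 589.80155318 -243.50803231  148.58760892] [-3.32614616e+01 -3.92492931e-14  1.48587609e+02] -0.3828675452407749 89.03391473872416
[ 623.91068965 -236.50864116  138.86476805] 69.76217431124871
[ 620.12975502 -237.36020144  188.60219419] [-2.31641915e+00 -1.19126054e-14  1.88602194e+02] -0.018891534405119294 122.62407520043126
```

View pics/w5.png

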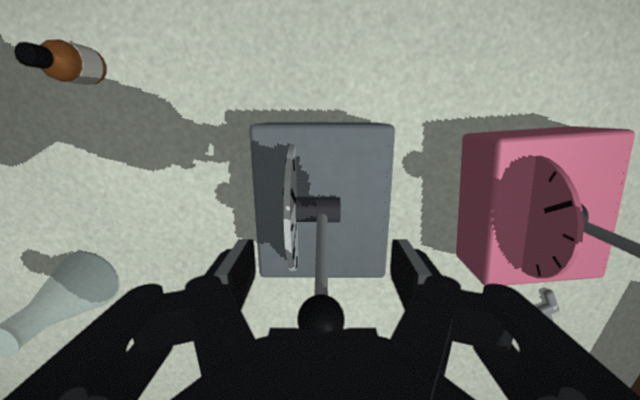

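Run:
```python
from h import *
plan([590,-243.5,126],np.pi/2+0.2,step=18)
```

```text
ang 0.2 dist 36.9 n 3
[4.4, -11.5, 0.0] 0.07
[4.4, -11.5, 0.0] 0.07
[4.4, -11.5, 0.0] 0.07
```

>>> apply_moves(
  targets=[
    [[4.5,-11.5,0],0,70],
    [[4.5,-11.5,0],0,70],
    [[4.5,-11.5,0],0,70],
    [[0,0,0],0,60],
  ],
)

```text
clock: 5.58
eef_pos: [586.1, -244.3, 124.2]
tool_rot: [-2.211, 1.561, 2.704]
force: [0.4, 0.8, 0.5]
width: 59.9
```

Run:
```python
from h import *
from cell import eyes,status
plan([590,-243.5,126],np.pi/2+0.2,step=18)
p,d=eyes.get_image('side');cv2.imwrite('pics/side2.png',p);crop(p,270,110,110,100,6,'pics/s_box2.png')
```

```text
ang 0.14 dist 4.4 n 1
[-1.8, 4.0, 0.0] 0.14
```

View pics/s_box2.png

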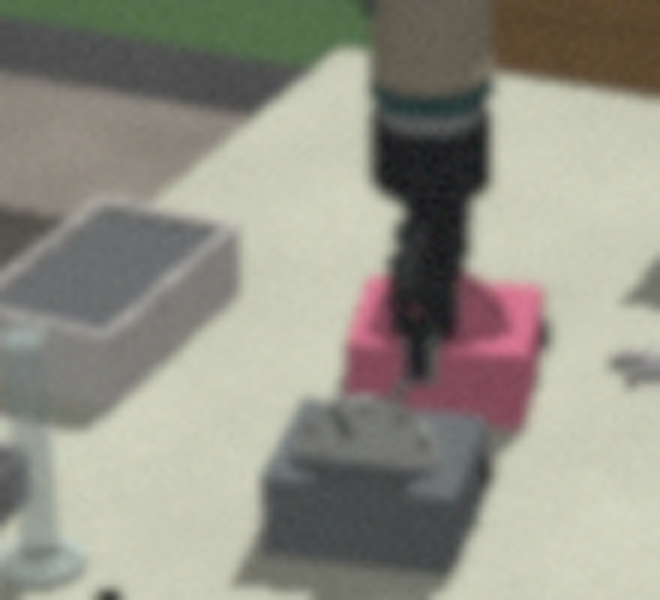

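>>> apply_moves(
  targets=[
    [[0,4,0],0,50],
    [[0,0,0],0,0],
    [[0,0,0],0,0],
    [[0,0,0],0,0],
    [[0,0,0],0,0],
    [[0,0,0],0,0],
    [[0,0,0],0,0],
  ],
)

```text
clock: 6.5
eef_pos: [592.1, -241.9, 125.2]
tool_rot: [-2.383, 1.562, 2.533]
force: [0.2, -0.1, 1.5]
width: 23.5
```

Run:
```python
from h import *
from cell import eyes,status
plan([590,-243.5,126],np.pi/2+0.2,step=18)
p,d=eyes.get_image('wrist');cv2.imwrite('pics/w6.png',p)
```

```text
ang 0.26 dist 2.7 n 1
[-0.8, -2.4, 1.1] 0.26
```

View pics/w6.png

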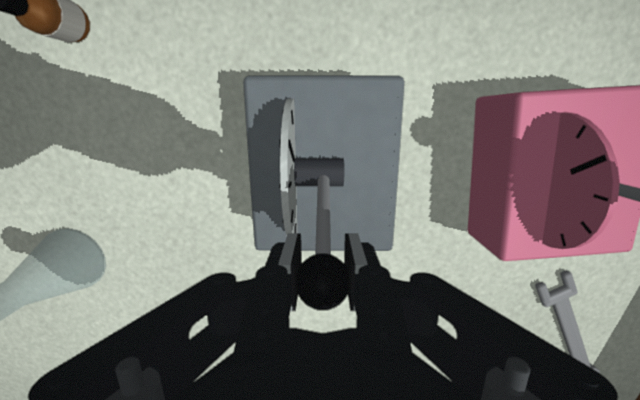

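>>> apply_moves(
  targets=[
    [[-1.5,4,0],0,0],
    [[-1.5,4,0],0,0],
    [[-1,4,0],0,0],
  ],
)

```text
clock: 6.92
eef_pos: [601.3, -240.0, 128.6]
tool_rot: [-2.148, 1.556, 2.768]
force: [-5.7, -0.4, 4.5]
width: 22.9
```

Run:
```python
from h import *
from cell import eyes,status
p,d=eyes.get_image('wrist');cv2.imwrite('pics/w7.png',p)
s=status.read_state();print(tobox(s['eef_pos']),s['force'])
```

```text
[-20.58907355   1.1508832  128.79772112] [-3.96031432  1.30986157  4.62030864]
```

View pics/w7.png

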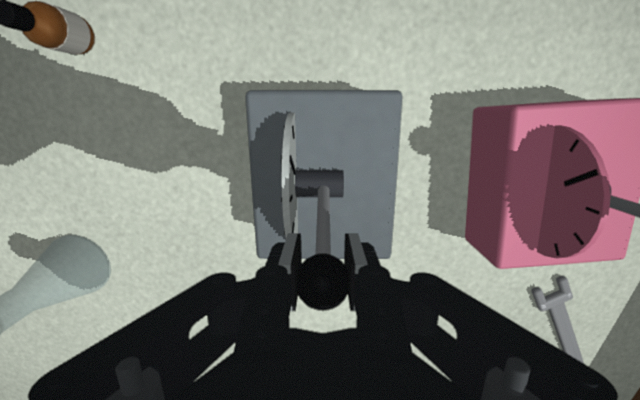

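>>> apply_moves(
  targets=[
    [[-2,4,0],0,0],
    [[-1.5,4,0],0,0],
    [[-1,4,0],0,0],
    [[-0.5,4,0],0,0],
  ],
)

```text
clock: 7.48
eef_pos: [619.7, -236.3, 132.3]
tool_rot: [-2.227, 1.558, 2.688]
force: [1.3, 0.3, -0.0]
width: 12.0
```

Run:
```python
from h import *
from cell import eyes,status
p,d=eyes.get_image('wrist');cv2.imwrite('pics/w8.png',p)
s=status.read_state();print(tobox(s['eef_pos']),s['force'])
p,d=eyes.get_image('side');cv2.imwrite('pics/side3.png',p);crop(p,270,110,110,100,6,'pics/s_box3.png')
```

```text
[ -1.38765203   1.26690357 132.6331026 ] [1.81472753 0.73166543 0.71524059]
```

View pics/w8.png

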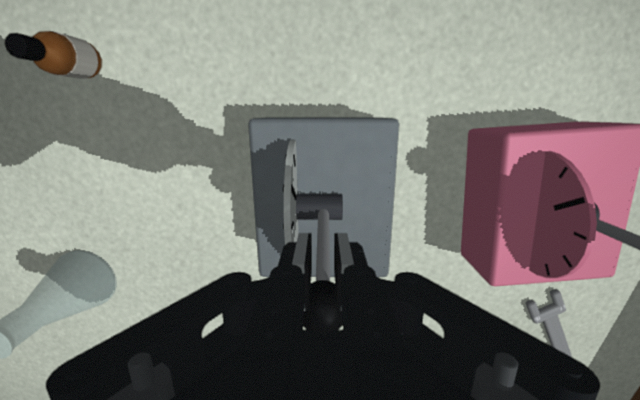

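View pics/s_box3.png

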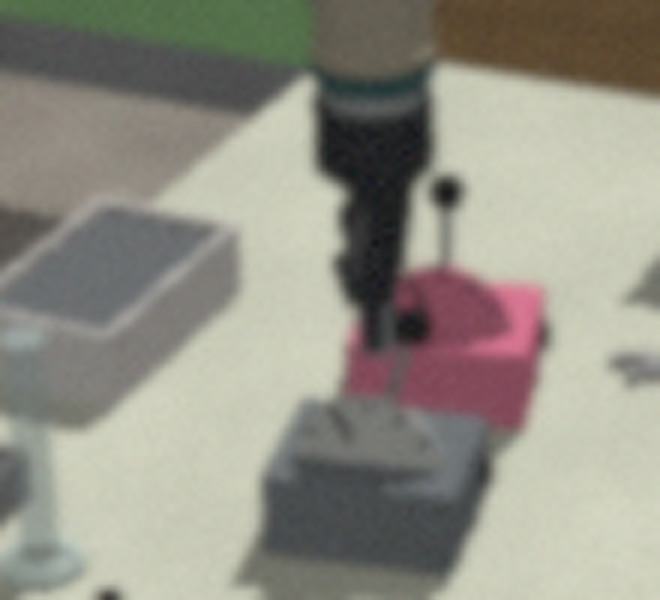

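>>> apply_moves(
  targets=[
    [[-30,0,0],0,0],
    [[-30,0,0],0,0],
    [[0,-30,0],0,0],
    [[0,-30,0],0,0],
    [[0,0,0],0,0],
  ],
)

```text
clock: 8.2
eef_pos: [567.2, -248.7, 199.0]
tool_rot: [1.859, 1.567, 0.497]
force: [-0.2, 0.7, 0.6]
width: 0.0
```

Run:
```python
from h import *
from cell import eyes,status
cs=eyes.camera_params('side')
s=status.read_state();print(tobox(s['eef_pos']),s['force'],s['width'])
p,d=eyes.get_image('side');cv2.imwrite('pics/side4.png',p);crop(p,270,110,110,100,6,'pics/s_box4.png')
c=eyes.camera_params('wrist');p,d=eyes.get_image('wrist');cv2.imwrite('pics/w9.png',p);np.save('pics/w9.npy',d);np.savez('pics/w9c.npz',**c)
P=boxplane(cs,(338.1,164.1));b=tobox(P);print(P,b,np.arctan2(b[0],b[2]-66))
plan(frombox([-60,0,138]),np.pi/2+0.2,step=25)
```

```text
[-56.48168452  -0.60896272 199.03981254] [-0.201595    0.72089691  0.58758071] 0.016190420191111683
[ 601.31277844 -241.17459143  150.69950382] [-2.15161113e+01 -7.47252807e-14  1.50699504e+02] -0.24876684321976728
ang 0.64 dist 61.1 n 3
[20.2, -2.2, 0.1] 0.21
[20.2, -2.2, 0.1] 0.21
[20.2, -2.2, 0.1] 0.21
```

View pics/w9.png

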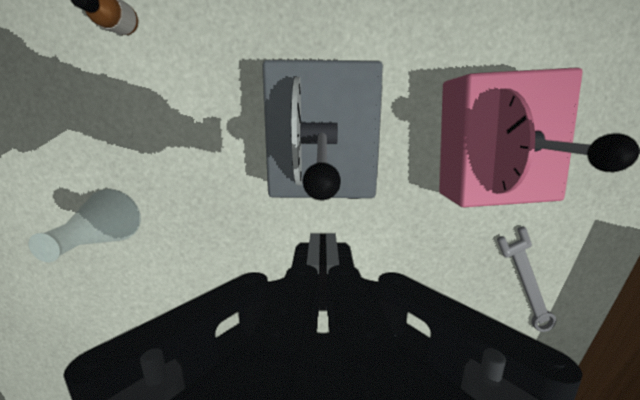

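View pics/s_box4.png

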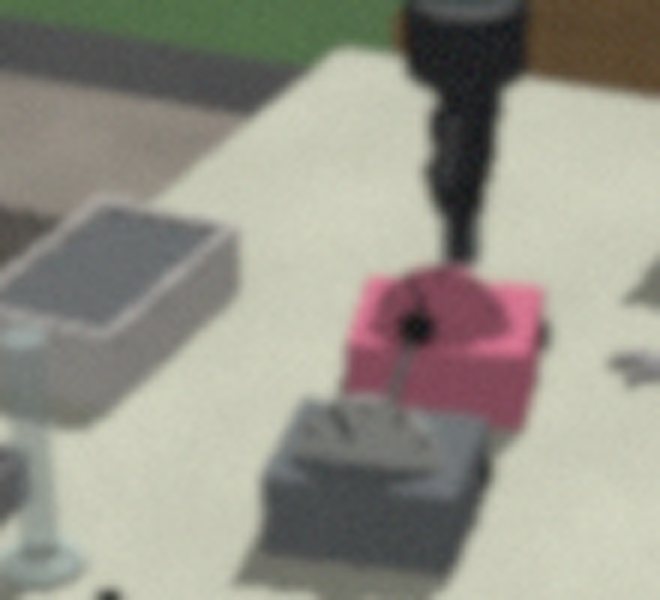

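>>> apply_moves(
  targets=[
    [[20,-2,0],0.2,0],
    [[20,-2,0],0.2,0],
    [[20,-2,0],0.2,0],
    [[0,0,0],0,0],
  ],
)

```text
clock: 8.8
eef_pos: [571.2, -246.2, 138.1]
tool_rot: [1.55, 1.557, 0.185]
force: [0.5, 0.9, -0.2]
width: 0.1
```

Run:
```python
from h import *
from cell import eyes,status
s=status.read_state();print(tobox(s['eef_pos']),s['force'],s['width'])
plan(frombox([10,0,138]),np.pi/2+0.2,step=10)
```

```text
[-52.02254334   1.10606423 138.0763673 ] [ 0.49462883  0.88520497 -0.21904608] 0.05260418877810564
ang 0.35 dist 62.0 n 7
[0.1, 8.9, 0.2] 0.05
[0.1, 8.9, 0.2] 0.05
[0.1, 8.9, 0.2] 0.05
[0.1, 8.9, 0.2] 0.05
[0.1, 8.9, 0.2] 0.05
[0.1, 8.9, 0.2] 0.05
[0.1, 8.9, 0.2] 0.05
```

>>> apply_moves(
  targets=[
    [[0,7,0],0,0],
    [[0,8,0],0,0],
    [[0,8,0],0,0],
    [[0,8,0],0,0],
    [[0,8,0],0,0],
    [[0,8,0],0,0],
    [[0,5,0],0,0],
  ],
)

```text
clock: 9.68
eef_pos: [627.9, -234.8, 141.4]
tool_rot: [1.428, 1.554, 0.065]
force: [-1.3, -0.5, -0.4]
width: -0.3
```

Run:
```python
from h import *
from cell import eyes,status
s=status.read_state();print(tobox(s['eef_pos']),s['force'],s['width'])
p,d=eyes.get_image('side');cv2.imwrite('pics/side5.png',p);crop(p,270,110,110,100,6,'pics/s_box5.png')
c=eyes.camera_params('wrist');p,d=eyes.get_image('wrist');cv2.imwrite('pics/w10.png',p);np.savez('pics/w10c.npz',**c)
```

```text
[  5.86118676   0.99954712 141.39943547] [-1.32839063 -0.47076346 -0.43284879] -0.2941671430504703
```

View pics/w10.png

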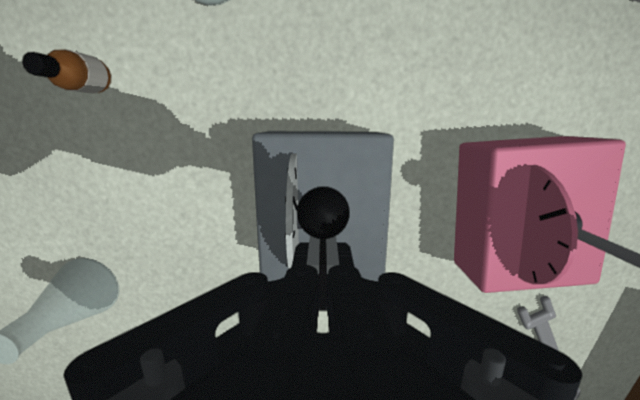

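View pics/s_box5.png

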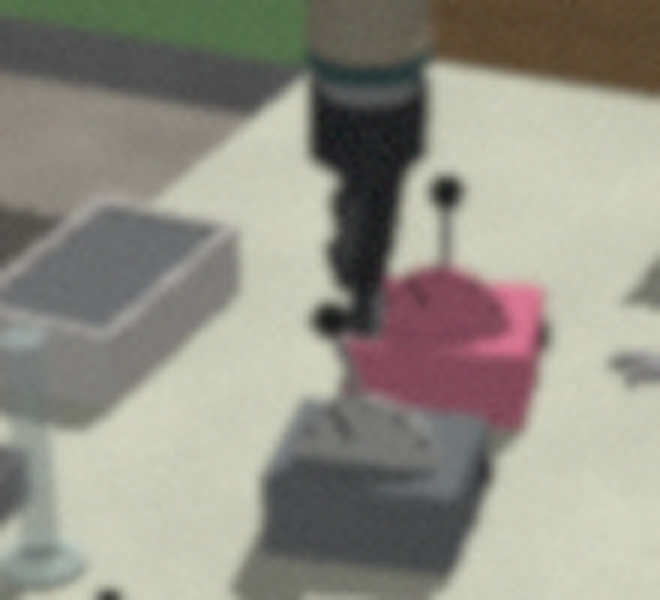

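Run:
```python
from h import *
from cell import eyes,status
cs=eyes.camera_params('side');cw=dict(np.load('pics/w10c.npz'))
P,e=tri(cs,(324.6,162.75),cw,(323,212));b=tobox(P);print(P,e,b,np.arctan2(b[0],b[2]-66))
P=boxplane(cs,(324.6,162.75));b=tobox(P);print(P,b,np.arctan2(b[0],b[2]-66))
# wrist ray with arc (knob at y'=0, r=90): solve
o,d=ray(cw,[(323,212)]);o=tobox(o);d=Ro.from_euler('z',-BY).apply(d[0])
f=lambda s:np.hypot((o+s*d)[0],(o+s*d)[2]-66)-90
from scipy.optimize import brentq
ss=np.linspace(50,400,300);v=[f(x) for x in ss]
for i in range(299):
    if v[i]*v[i+1]<0:
        s=brentq(f,ss[i],ss[i+1]);q=o+s*d;print('arc',q,np.arctan2(q[0],q[2]-66))
```

```text
[ 652.97488419 -229.89335689  151.03214138] 0.40268157514412645 [ 31.35742721   0.79268495 151.03214138] 0.3532988851375178
[ 653.53131624 -230.58936978  150.50250383] [ 3.17644912e+01 -4.48676105e-14  1.50502504e+02] 0.3595594784258157
arc [ 30.99260979   0.71096084 150.4953143 ] 0.35155948863981373
arc [-23.27193837  -0.49650829 -20.93915622] -2.8800437446175104
```

>>> apply_moves(
  targets=[
    [[1,5,0],0,0],
    [[1,4,0],0,0],
    [[0,2,0],0,0],
    [[0,0,0],0,0],
  ],
)

```text
clock: 10.28
eef_pos: [639.0, -232.4, 139.2]
tool_rot: [1.444, 1.554, 0.08]
force: [-0.1, -0.2, -0.7]
width: -0.0
```

```bash
cat >> h.py <<'E'
def arc(c,uv):
    from scipy.optimize import brentq
    o,d=ray(c,[uv]);o=tobox(o);d=Ro.from_euler('z',-BY).apply(d[0])
    f=lambda s:np.hypot((o+s*d)[0],(o+s*d)[2]-66)-90
    ss=np.linspace(0,400,400);v=[f(x) for x in ss]
    for i in range(399):
        if v[i]*v[i+1]<0:
            s=brentq(f,ss[i],ss[i+1]);q=o+s*d;print('arc',q.round(1),np.arctan2(q[0],q[2]-66).round(3));return
E
python3 - <<'E'
from h import *
from cell import eyes,status
s=status.read_state();print(tobox(s['eef_pos']),s['force'],s['width'])
p,d=eyes.get_image('side');cv2.imwrite('pics/side6.png',p);crop(p,270,110,110,100,6,'pics/s_box6.png')
c=eyes.camera_params('wrist');p,d=eyes.get_image('wrist');cv2.imwrite('pics/w11.png',p);np.savez('pics/w11c.npz',**c)
m=(p[150:245,295:350].max(2)<40).astype(np.uint8);n,l,st,ce=cv2.connectedComponentsWithStats(m);print([(st[i]+[295,150,0,0,0],ce[i]+[295,150]) for i in range(1,n) if st[i,4]>50])
E
```

```text
[ 17.11194843   1.0872694  139.20761947] [-0.0570756  -0.17282527 -0.66296492] -0.04752536033841586
[(array([ 295,  186,   53,   59, 2095]), array([322.14558473, 211.65966587]))]
```

View pics/w11.png

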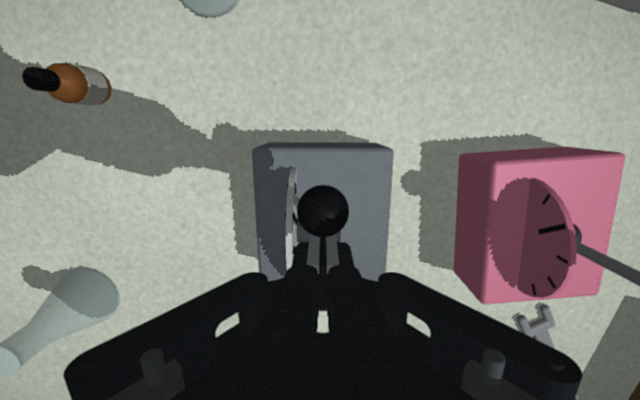

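View pics/s_box6.png

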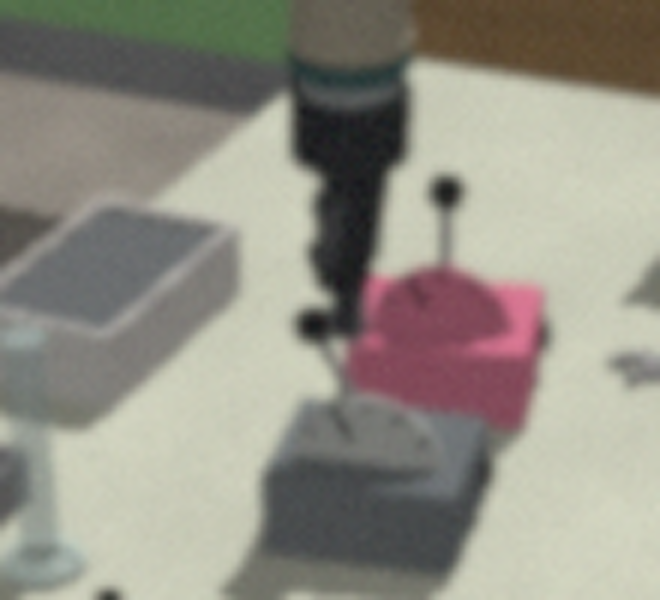

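Run:
```python
from h import *
from cell import eyes,status
cs=eyes.camera_params('side');cw=dict(np.load('pics/w11c.npz'))
u=(270+(313.5+.5)/6-.5,110+(325+.5)/6-.5)
P,e=tri(cs,u,cw,(323,210.5));b=tobox(P);print(P,e,b,np.arctan2(b[0],b[2]-66))
P=boxplane(cs,u);b=tobox(P);print(b,np.arctan2(b[0],b[2]-66))
arc(cw,(323,210.5))
# long mark: in disc plane y'=20
for m in [(332,412),(350,438)]:
    P=boxplane(cs,(270+(m[0]+.5)/6-.5,110+(m[1]+.5)/6-.5),20);b=tobox(P);print('mark',b,np.arctan2(b[0],b[2]-60))
```

```text
[ 663.4363026  -227.70874579  145.67114621] 1.2447704443967804 [ 42.04432898   0.85538629 145.67114621] 0.48557956957944737
[ 4.28892860e+01 -1.10258188e-14  1.44897991e+02] 0.4979196173377891
arc [ 41.5   0.6 145.9] 0.479
mark [26.35943643 20.         93.68981258] 0.6639264282711556
mark [14.60343553 20.         75.75440961] 0.747502750856166
```

>>> apply_moves(
  targets=[
    [[0,3,0],0,0],
    [[0,0,0],0,0],
  ],
)

```text
clock: 10.62
eef_pos: [642.0, -231.8, 139.5]
tool_rot: [1.444, 1.554, 0.08]
force: [0.3, -0.8, -0.8]
width: -0.2
```

Run:
```python
from h import *
from cell import eyes,status
s=status.read_state();print(tobox(s['eef_pos']),s['force'],s['width'])
c=eyes.camera_params('wrist');p,d=eyes.get_image('wrist');cv2.imwrite('pics/w12.png',p);np.savez('pics/w12c.npz',**c)
cv2.imwrite('pics/w12c.png',cv2.resize(p[160:280,260:400],None,fx=5,fy=5,interpolation=cv2.INTER_CUBIC))
for uv in [(323,209),(323,210),(323,211)]: arc(c,uv)
```

```text
[ 20.16769371   1.07053856 139.53662804] [ 0.30704567 -0.81473313 -0.78443299] -0.16486882794580682
arc [ 44.7   0.6 144.1] 0.52
arc [ 44.3   0.6 144.4] 0.514
arc [ 43.8   0.6 144.6] 0.509
```

View pics/w12c.png

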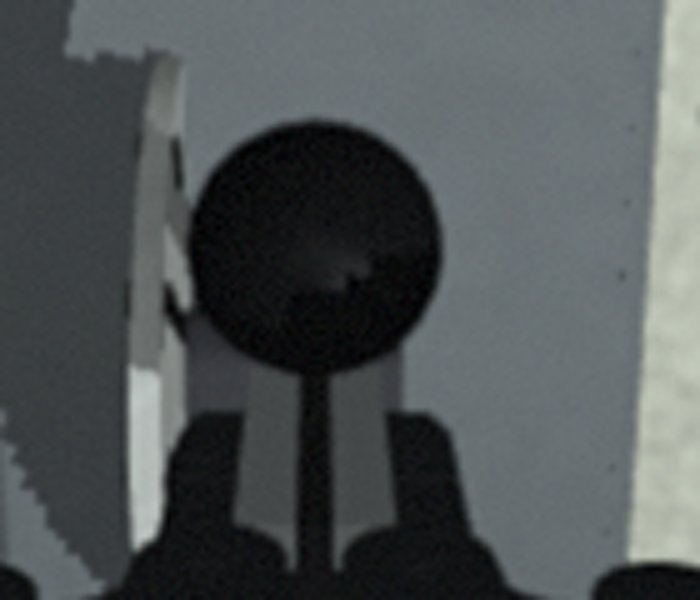

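>>> apply_moves(
  targets=[
    [[0,-20,0],0,0],
    [[0,-25,0],0,0],
    [[-20,-25,0],0,0],
    [[-40,-10,0],0,0],
    [[-40,0,0],0,0],
    [[0,0,0],0,40],
  ],
)

```text
clock: 11.42
eef_pos: [562.1, -248.7, 242.1]
tool_rot: [1.387, 1.547, 0.024]
force: [0.7, -1.5, -0.5]
width: 16.8
```

Run:
```python
from h import *
from cell import eyes,status
s=status.read_state();print(tobox(s['eef_pos']),s['force'],s['width'],s['qpos'].round(2))
c=eyes.camera_params('wrist');p,d=eyes.get_image('wrist');cv2.imwrite('pics/w13.png',p);np.savez('pics/w13c.npz',**c)
p,d=eyes.get_image('side');cv2.imwrite('pics/side7.png',p);crop(p,270,110,110,100,6,'pics/s_box7.png')
```

```text
[-61.48501444   0.41220249 242.06658535] [ 0.72811358 -1.47107424 -0.51689889] 16.799034271288416 [ 0.33  0.55  0.07  1.63 -0.06  0.94 -0.94]
```

View pics/w13.png

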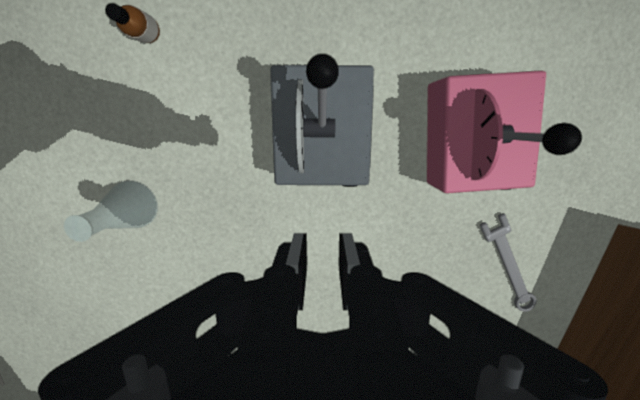

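View pics/s_box7.png

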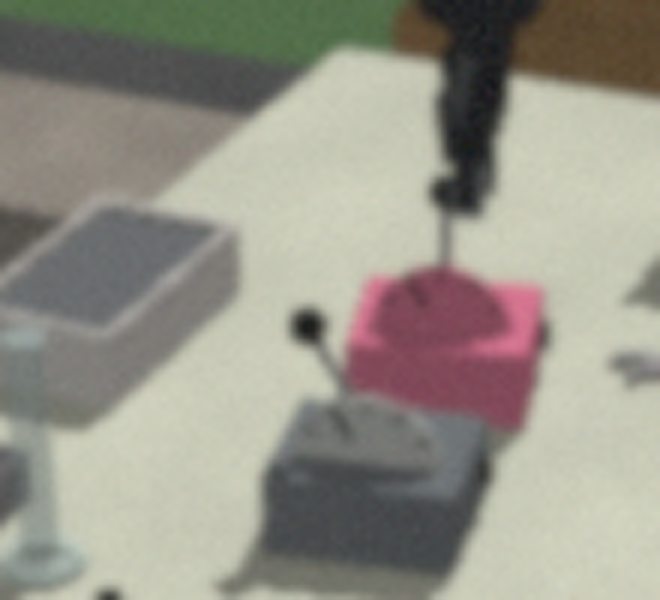

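Run:
```python
from h import *
from cell import eyes,status
cs=eyes.camera_params('side');cw=dict(np.load('pics/w13c.npz'))
def cen(p,x,y,w,h,th):
    m=(p[y:y+h,x:x+w].max(2)<th).astype(np.uint8);n,l,st,ce=cv2.connectedComponentsWithStats(m)
    i=1+np.argmax(st[1:,4]);return ce[i]+[x,y],st[i]
u,a=cen(cv2.imread('pics/side7.png'),312,158,18,11,75);w,b=cen(cv2.imread('pics/w13.png'),300,45,45,45,45);print(u,a,w,b)
u=(270+(307.5+.5)/6-.5,110+(326+.5)/6-.5);w=(322,70.5)
P,e=tri(cs,u,cw,w);b=tobox(P);print(P,e,b,np.arctan2(b[0],b[2]-66))
arc(cw,w);P=boxplane(cs,u);b=tobox(P);print(b,np.arctan2(b[0],b[2]-66))
# box from this view
P=onz(cw,[(273,66),(374,66.5),(369,185.5),(275.5,184.5)],62);print(P.round(1),P.mean(0))
for i in range(4): d=P[(i+1)%4]-P[i];print(np.linalg.norm(d).round(1),np.arctan2(d[1],d[0]).round(3))
```

```text
[320.91666667 164.33333333] [ 7  5  4  4 12] [321.78132388  71.03782506] [  6  10  32  34 846]
[ 667.24708899 -227.03075542  144.08316969] 1.542172764819086 [ 45.91384925   0.7627756  144.08316969] 0.5315582397300853
arc [ 45.2   0.6 143.8] 0.526
[ 4.69091075e+01 -1.44106828e-13  1.43715088e+02] 0.5430650000966687
[[ 673.9 -173.8   62. ]
 [ 695.2 -277.1   62. ]
 [ 570.6 -302.8   62. ]
 [ 549.9 -197.5   62. ]] [ 622.38970775 -237.81813807   62.        ]
105.5 -1.368
127.2 -2.938
107.3 1.766
126.3 0.189
```

Run:
```python
from h import *
plan([490,130,240],0.05,n=10)
```

```text
ang -80.94 dist 384.1 n 10
[-0.1, 0.9, -38.4] -8.09
[-0.1, 6.3, -37.9] -8.09
[-0.1, 11.6, -36.6] -8.09
[-0.1, 16.7, -34.6] -8.09
[-0.1, 21.4, -31.9] -8.09
[-0.1, 25.6, -28.6] -8.09
[-0.1, 29.4, -24.7] -8.09
[-0.1, 32.6, -20.3] -8.09
[-0.1, 35.1, -15.5] -8.09
[-0.1, 37.0, -10.4] -8.09
```

>>> apply_moves(
  targets=[
    [[0,1,-38],-8,85],
    [[0,6,-38],-8,85],
    [[0,12,-37],-8,85],
    [[0,17,-35],-8,85],
    [[0,21,-32],-8,85],
    [[0,26,-29],-8,85],
    [[0,29,-25],-8,85],
    [[0,33,-20],-8,85],
    [[0,35,-16],-8,85],
    [[0,37,-10],-8,85],
  ],
)

```text
clock: 12.78
eef_pos: [476.9, 140.7, 226.4]
tool_rot: [2.043, 1.565, 2.119]
force: [0.3, 0.8, -0.8]
width: 85.2
```

Run:
```python
from h import *
from cell import eyes,status
s=status.read_state();print(s['eef_pos'],s['force'],s['width'],s['qpos'].round(2))
c=eyes.camera_params('wrist');p,d=eyes.get_image('wrist');cv2.imwrite('pics/w14.png',p);np.savez('pics/w14c.npz',**c);np.save('pics/w14.npy',d)
print(proj(c,[[500.4,209.3,84.5],[504.2,130.4,83.7]]))
```

```text
[476.85716922 140.65707776 226.36467068] [ 0.30749529  0.76568648 -0.84790842] 85.1826733731672 [-0.09  0.44 -0.35  1.93  0.19  0.81 -0.47]
[[352.19149122 119.2351632 ]
 [347.94384684 198.72722848]]
```

View pics/w14.png

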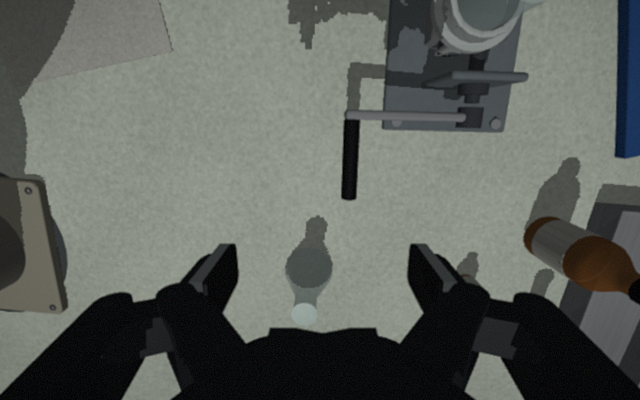

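Run:
```python
from h import *
plan([502.5,164,140],0.047,n=3)
```

```text
ang 2.37 dist 92.3 n 3
[28.9, 4.4, 9.6] 0.79
[28.9, 4.6, 9.5] 0.79
[28.9, 4.7, 9.4] 0.79
```

Run:
```python
from h import *
from cell import status
s=status.read_state();print(s['eef_pos'],s['qd'].round(3));print(Rt(s).round(3))
plan([502.5,164,140],0.047,n=3)
```

```text
[475.35940167 147.38072953 226.62559732] [ 0.022 -0.011  0.024  0.001 -0.034 -0.003 -0.056]
[[-0.003 -0.088  0.996]
 [ 0.01   0.996  0.088]
 [-1.     0.01  -0.002]]
ang 2.37 dist 92.3 n 3
[28.9, 4.4, 9.6] 0.79
[28.9, 4.6, 9.5] 0.79
[28.9, 4.7, 9.4] 0.79
```

>>> apply_moves(
  targets=[
    [[29,4.5,9.5],0.8,85],
    [[29,4.5,9.5],0.8,85],
    [[29,4.5,9.5],0.8,85],
    [[0,0,0],0,85],
  ],
)

```text
clock: 13.32
eef_pos: [500.2, 166.6, 133.7]
tool_rot: [2.264, 1.556, 2.314]
force: [-0.4, 0.5, 0.8]
width: 85.0
```

Run:
```python
from h import *
plan([502.5,164,60],0.047,step=27)
```

```text
ang 0.15 dist 73.8 n 3
[24.6, -1.2, 1.0] 0.05
[24.6, -1.2, 1.0] 0.05
[24.6, -1.2, 1.0] 0.05
```

>>> apply_moves(
  targets=[
    [[24,-1,1],0,85],
    [[24,-1,1],0,85],
    [[22,-1,1],0,85],
    [[0,0,0],0,85],
  ],
)

```text
clock: 13.82
eef_pos: [502.3, 164.0, 64.1]
tool_rot: [2.236, 1.556, 2.285]
force: [0.7, 0.0, 1.1]
width: 85.2
```

Run:
```python
from h import *
from cell import eyes,status
plan([502.5,164,60],0.047,step=27)
c=eyes.camera_params('wrist');p,d=eyes.get_image('wrist');cv2.imwrite('pics/w15.png',p)
```

```text
ang 0.13 dist 4.1 n 1
[4.1, -0.0, 0.3] 0.13
```

View pics/w15.png

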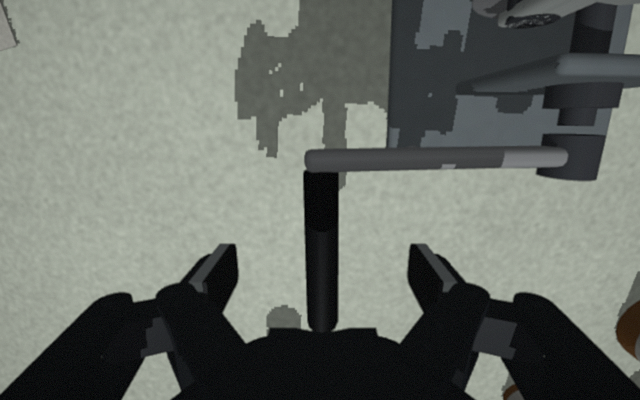

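Bar is centred between the open fingers (x≈322, rows 170–330). Close.

>>> apply_moves(
  targets=[
    [[4,0,0],0,85],
    [[0,0,0],0,0],
    [[0,0,0],0,0],
    [[0,0,0],0,0],
    [[0,0,0],0,0],
    [[0,0,0],0,0],
    [[0,0,0],0,0],
    [[0,0,0],0,0],
    [[0,0,0],0,0],
  ],
)

```text
clock: 15.0
eef_pos: [501.8, 164.8, 63.6]
tool_rot: [2.12, 1.556, 2.17]
force: [-1.0, 0.3, 0.4]
width: 14.1
```

Run:
```python
from h import *
from cell import eyes,status
s=status.read_state();print(s['eef_pos'],s['force'],s['width'],Rt(s).round(3))
c=eyes.camera_params('wrist');p,d=eyes.get_image('wrist');cv2.imwrite('pics/w16.png',p)
```

```text
[501.81517611 164.769369    63.57335919] [-1.02902198  0.34546266  0.4249348 ] 14.11666774968355 [[-0.008 -0.05   0.999]
 [ 0.012  0.999  0.05 ]
 [-1.     0.013 -0.008]]
```

View pics/w16.png

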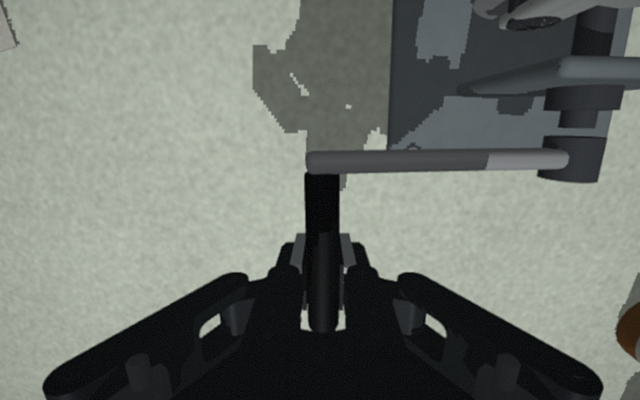

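>>> apply_moves(
  targets=[
    [[-7,0,1],0,0],
    [[-7,0,1.5],0,0],
    [[-7,0,2],0,0],
    [[-7,0,2.5],0,0],
  ],
)

```text
clock: 15.55
eef_pos: [507.3, 165.2, 91.8]
tool_rot: [2.355, 1.553, 2.406]
force: [-1.0, 1.5, -6.4]
width: 13.8
```

```bash
cat >> h.py <<'E'
# lever: hinge axis in world, from bar measurement; grip offset from tcp
SY=0.047; BAR0=np.array([502.2,164.8,84.1])
ex=np.array([np.cos(SY),np.sin(SY),0])
A0=np.arcsin((BAR0[2]-70)/120); H=BAR0+ex*120*np.cos(A0); H[2]=70
TCP0=np.array([501.8,164.8,63.6])
def lever(s):
    d=np.array(s['eef_pos'])-TCP0+BAR0-H
    a=np.arctan2(d[2],-(d@ex)); r=np.hypot(d[2],d@ex)
    print('alpha',a.round(3),'cam',(a-np.pi/2+1.4).round(3),'r',r.round(1),'ylat',(d@np.array([-ex[1],ex[0],0])).round(1),'F',s['force'].round(1),'w',s['width'].round(1))
    return a
def nxt(s,a2,n):
    a=lever(s);R=Rt(s)
    for i in range(n):
        b0=a+(a2-a)*i/n;b1=a+(a2-a)*(i+1)/n
        P=lambda b:H+120*(np.array([0,0,1])*np.sin(b)-ex*np.cos(b))
        cur=(np.array(s['eef_pos'])-TCP0+BAR0) if i==0 else P(b0)
        tgt=P(b1); 
        print((R.T@(tgt-cur)).round(1).tolist())
E
python3 - <<'E'
from h import *
from cell import eyes,status
s=status.read_state();nxt(s,lever(s)+.36,5)
c=eyes.camera_params('wrist');p,d=eyes.get_image('wrist');cv2.imwrite('pics/w17.png',p)
E
```

```text
Traceback (most recent call last):
  File "h.py", line 61, in lever
    print('alpha',a.round(3),'cam',(a-np.pi/2+1.4).round(3),'r',r.round(1),'ylat',(d@np.array([-ex[1],ex[0],0])).round(1),'F',s['force'].round(1),'w',s['width'].round(1))
                                                                                                                                                      ^^^^^^^^^^^^^^^^
AttributeError: 'float' object has no attribute 'round'
```

```bash
sed -i "s/s\['width'\].round(1))/round(float(s['width']),1))/" h.py
python3 - <<'E'
from h import *
from cell import eyes,status
s=status.read_state();nxt(s,lever(s)+.36,5)
c=eyes.camera_params('wrist');p,d=eyes.get_image('wrist');cv2.imwrite('pics/w17.png',p)
E
```

```text
alpha 0.356 cam 0.185 r 121.3 ylat 0.1 F [-1.   1.5 -6.4] w 13.8
alpha 0.356 cam 0.185 r 121.3 ylat 0.1 F [-1.   1.5 -6.4] w 13.8
[-7.6, -0.0, 4.4]
[-7.8, 0.1, 3.8]
[-7.5, 0.1, 4.3]
[-7.2, 0.1, 4.8]
[-6.8, 0.1, 5.3]
```

View pics/w17.png

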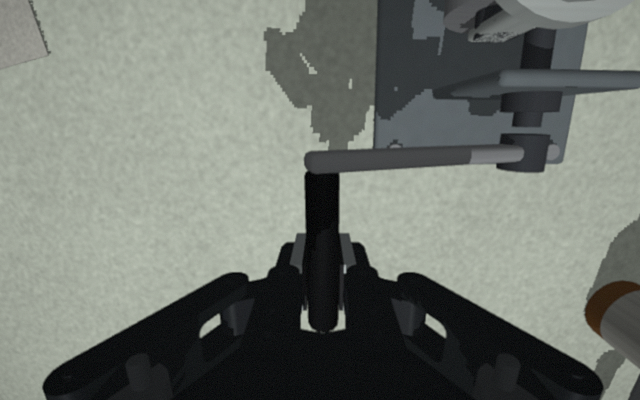

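>>> apply_moves(
  targets=[
    [[-7.5,0,4],0,0],
    [[-7.5,0,4],0,0],
    [[-7.5,0,4.5],0,0],
    [[-7,0,5],0,0],
    [[-7,0,5],0,0],
  ],
)

```text
clock: 16.23
eef_pos: [526.2, 166.2, 129.9]
tool_rot: [2.676, 1.545, 2.729]
force: [-5.2, 1.8, -2.6]
width: 14.0
```

Run:
```python
from h import *
from cell import eyes,status
s=status.read_state();nxt(s,lever(s)+.36,5)
c=eyes.camera_params('wrist');p,d=eyes.get_image('wrist');cv2.imwrite('pics/w18.png',p)
```

```text
alpha 0.704 cam 0.533 r 124.2 ylat 0.3 F [-5.2  1.8 -2.6] w 14.0
alpha 0.704 cam 0.533 r 124.2 ylat 0.3 F [-5.2  1.8 -2.6] w 14.0
[-3.9, -0.3, 9.0]
[-6.1, 0.0, 6.1]
[-5.6, 0.0, 6.6]
[-5.1, 0.0, 6.9]
[-4.6, 0.0, 7.3]
```

View pics/w18.png

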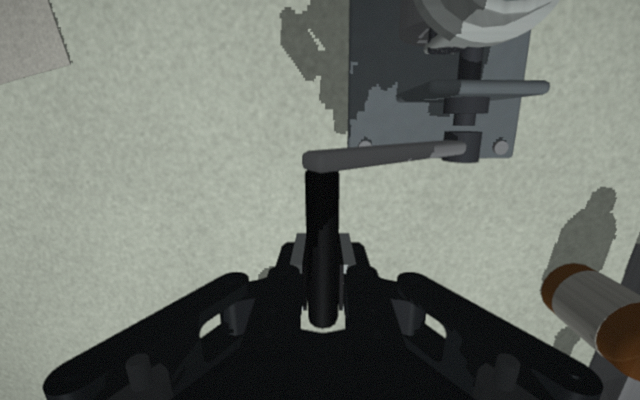

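>>> apply_moves(
  targets=[
    [[-5,0,8],0,0],
    [[-5.5,0,6.5],0,0],
    [[-5.5,0,7],0,0],
    [[-5,0,7],0,0],
    [[-4.5,0,7],0,0],
  ],
)

```text
clock: 16.9
eef_pos: [550.4, 167.6, 155.4]
tool_rot: [2.994, 1.521, 3.048]
force: [-6.0, 2.3, -4.7]
width: 14.0
```

Run:
```python
from h import *
from cell import eyes,status
s=status.read_state();nxt(s,min(lever(s)+.36,np.pi/2),5)
c=eyes.camera_params('wrist');p,d=eyes.get_image('wrist');cv2.imwrite('pics/w19.png',p)
```

```text
alpha 0.984 cam 0.813 r 127.2 ylat 0.6 F [-6.   2.3 -4.7] w 14.0
alpha 0.984 cam 0.813 r 127.2 ylat 0.6 F [-6.   2.3 -4.7] w 14.0
[0.9, -0.6, 11.4]
[-4.4, -0.0, 7.5]
[-3.8, -0.0, 7.8]
[-3.2, -0.0, 8.0]
[-2.7, -0.0, 8.2]
```

View pics/w19.png

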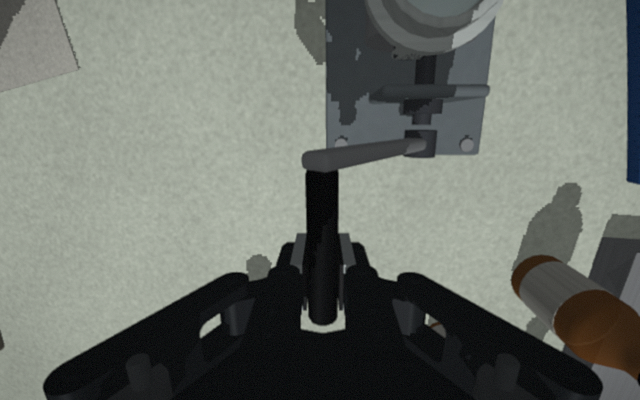

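>>> apply_moves(
  targets=[
    [[2,0,9],0,0],
    [[-2,0,8],0,0],
    [[-3,0,8],0,0],
  ],
)

```text
clock: 17.32
eef_pos: [557.5, 167.9, 160.7]
tool_rot: [3.14, 1.483, -3.088]
force: [-9.6, 0.5, 1.3]
width: 13.7
```

Run:
```python
from h import *
from cell import eyes,status
s=status.read_state();nxt(s,min(lever(s)+.36,np.pi/2),4);print(Rt(s).round(3))
c=eyes.camera_params('wrist');p,d=eyes.get_image('wrist');cv2.imwrite('pics/w20.png',p)
p,d=eyes.get_image('side');cv2.imwrite('pics/side8.png',p);crop(p,210,190,130,100,6,'pics/s_st8.png')
```

```text
alpha 1.053 cam 0.882 r 128.0 ylat 0.5 F [-9.6  0.5  1.3] w 13.7
alpha 1.053 cam 0.882 r 128.0 ylat 0.5 F [-9.6  0.5  1.3] w 13.7
[0.9, -0.6, 13.7]
[-4.9, -0.1, 9.6]
[-4.0, -0.1, 10.0]
[-3.1, -0.1, 10.3]
[[-0.087 -0.055  0.995]
 [-0.005  0.998  0.055]
 [-0.996  0.    -0.087]]
```

View pics/w20.png

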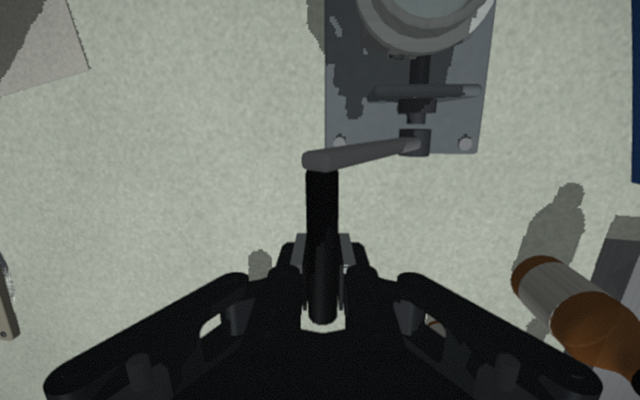

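View pics/s_st8.png

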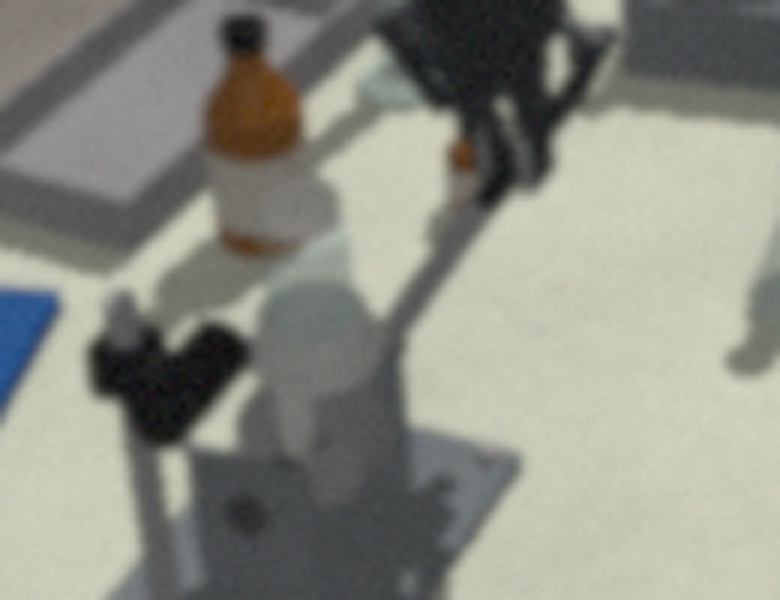

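>>> apply_moves(
  targets=[
    [[0,0,0],0,20],
    [[0,0,1],0,20],
    [[4,0,2],0,20],
    [[4,0,2],0,20],
  ],
)

```text
clock: 17.92
eef_pos: [560.0, 167.0, 156.4]
tool_rot: [-3.122, 1.479, -3.069]
force: [-10.3, -1.0, 7.9]
width: 19.7
```

Run:
```python
from h import *
from cell import eyes,status
s=status.read_state();nxt(s,min(lever(s)+.36,np.pi/2),4);print(Rt(s).round(3)[:,0],s['eef_pos'])
c=eyes.camera_params('wrist');p,d=eyes.get_image('wrist');cv2.imwrite('pics/w21.png',p)
```

```text
alpha 1.053 cam 0.882 r 123.1 ylat -0.5 F [-10.3  -1.    7.9] w 19.7
alpha 1.053 cam 0.882 r 123.1 ylat -0.5 F [-10.3  -1.    7.9] w 19.7
[-3.3, 0.4, 10.9]
[-4.9, -0.1, 9.6]
[-4.1, -0.1, 10.0]
[-3.1, -0.1, 10.3]
[-0.091 -0.007 -0.996] [559.96175307 167.04883331 156.4204448 ]
```

View pics/w21.png

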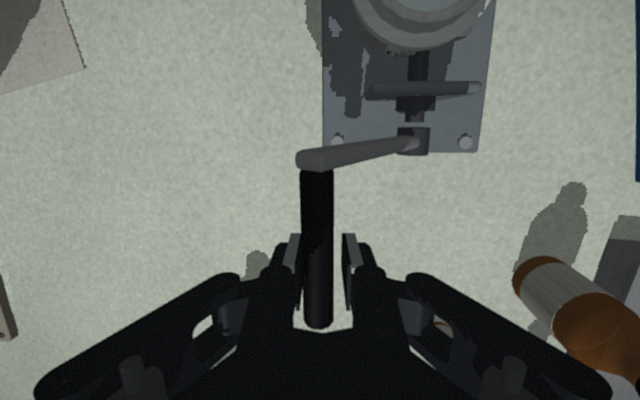

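>>> apply_moves(
  targets=[
    [[-3,0,9],0,20],
    [[-3,0,9],0,20],
    [[-3,0,9],0,20],
    [[-3,0,9],0,20],
  ],
)

```text
clock: 18.48
eef_pos: [589.6, 168.6, 169.0]
tool_rot: [-3.096, 1.463, -3.044]
force: [-6.3, 0.8, 4.0]
width: 19.8
```

Run:
```python
from h import *
from cell import eyes,status
s=status.read_state();nxt(s,min(lever(s)+.36,np.pi/2),4);print(Rt(s).round(3)[:,0],s['eef_pos'])
c=eyes.camera_params('wrist');p,d=eyes.get_image('wrist');cv2.imwrite('pics/w22.png',p)
```

```text
alpha 1.315 cam 1.144 r 123.6 ylat -0.4 F [-6.3  0.8  4. ] w 19.8
alpha 1.315 cam 1.144 r 123.6 ylat -0.4 F [-6.3  0.8  4. ] w 19.8
[0.8, 0.3, 8.5]
[-2.0, -0.0, 7.4]
[-1.6, -0.0, 7.5]
[-1.1, -0.0, 7.6]
[-0.108 -0.011 -0.994] [589.591657   168.5501214  169.04957965]
```

View pics/w22.png

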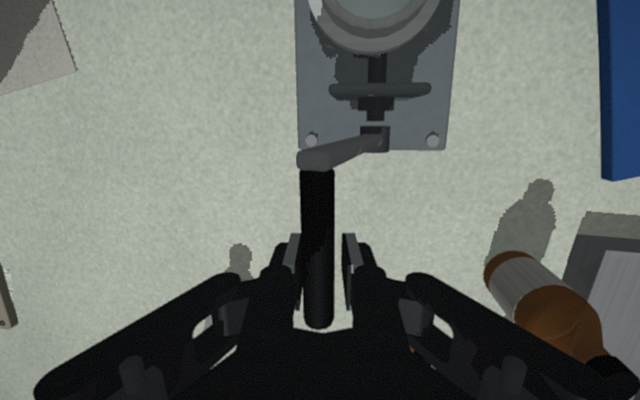

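>>> apply_moves(
  targets=[
    [[-1,0,7],0,20],
    [[-1,0,7],0,20],
    [[-1,0,6],0,20],
    [[0,0,2],0,20],
  ],
)

```text
clock: 19.02
eef_pos: [612.9, 169.8, 173.9]
tool_rot: [-3.102, 1.462, -3.051]
force: [-5.0, 0.6, 0.3]
width: 19.8
```

Run:
```python
from h import *
from cell import eyes,status
s=status.read_state();nxt(s,min(lever(s)+.36,np.pi/2),2);print(Rt(s).round(3)[:,0],s['eef_pos'])
c=eyes.camera_params('wrist');p,d=eyes.get_image('wrist');cv2.imwrite('pics/w23.png',p);np.savez('pics/w23c.npz',**c)
p,d=eyes.get_image('side');cv2.imwrite('pics/side9.png',p);crop(p,210,190,130,100,6,'pics/s_st9.png')
```

```text
alpha 1.507 cam 1.336 r 124.7 ylat -0.2 F [-5.   0.6  0.3] w 19.8
alpha 1.507 cam 1.336 r 124.7 ylat -0.2 F [-5.   0.6  0.3] w 19.8
[4.0, 0.2, 4.6]
[-0.5, -0.0, 3.8]
[-0.108 -0.01  -0.994] [612.90825895 169.83216047 173.93645557]
```

View pics/w23.png

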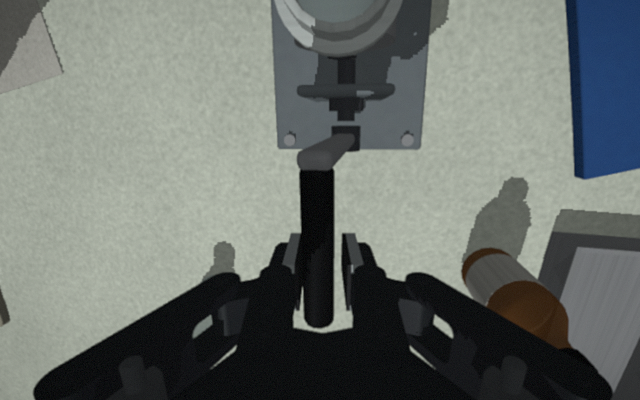

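View pics/s_st9.png

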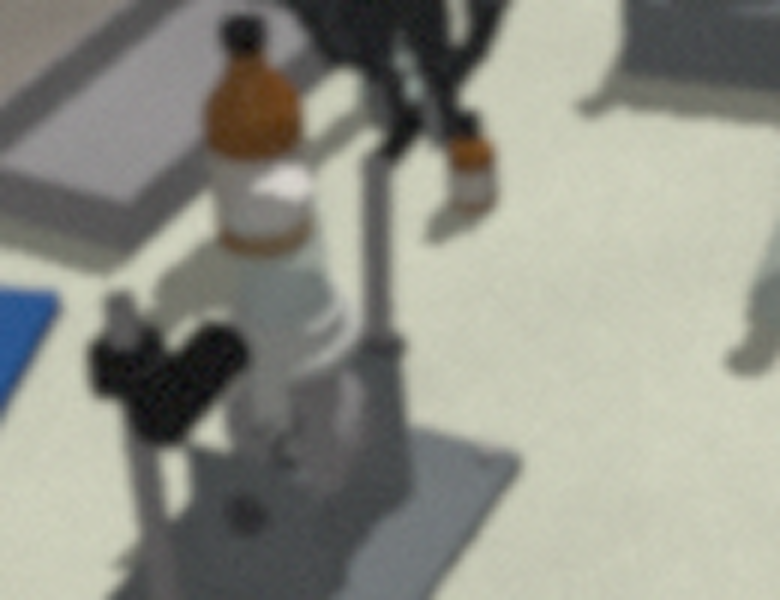

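```bash
cat >> h.py <<'E'
ey=np.array([-ex[1],ex[0],0])
O=H+ey*63; O[2]=0
def st(p): d=np.array(p)-O; return np.array([d@ex,d@ey,d[2]])
def fst(p): return O+ex*p[0]+ey*p[1]+np.array([0,0,p[2]])
def stplane(c,uv,y):
    o,d=ray(c,[uv]);return st(o+d[0]*((fst([0,y,0])-o)@ey/(d[0]@ey)))
E
python3 - <<'E'
from h import *
from cell import eyes
print('O',O,'H',H)
cs=eyes.camera_params('side')
cr=lambda x,y:(210+(x+.5)/6-.5,190+(y+.5)/6-.5)
print('side lever line at y=-14:')
for q in [(378,165),(377,250),(376,340)]: print(q,stplane(cs,cr(*q),-14).round(1))
# base corners in first side pic at z=12
o=(210,210);cq=lambda x,y:(o[0]+(x+.5)/6-.5,o[1]+(y+.5)/6-.5)
for q in [(520,340),(345,590),(90,515)]: print('base',st(onz(cs,[cq(*q)],12)[0]).round(1))
cw=dict(np.load('pics/w23c.npz'))
for q in [(278,150),(420,149)]: print('wrist base front corners z12',st(onz(cw,[q],12)[0]).round(1))
print('boss z70',st(onz(cw,[(346,138)],70)[0]).round(1))
D=None
# bar centre line: edges at row 180 and 220
p=cv2.imread('pics/w23.png')
for r in [176,190,205]:
    g=p[r,280:350].max(1); idx=np.where(g<40)[0]+280; print(r,idx.min(),idx.max())
for q in [(316.5,176),(317,200)]: 
    for z in (185,190): print('bar',z,st(onz(cw,[q],z)[0]).round(1))
ct=eyes.camera_params('top')
B=[(190,170),(533,150),(541,397),(193,412)]
for q in B: print('top base',st(onz(ct,[(160+(q[0]+.5)/6-.5,140+(q[1]+.5)/6-.5)],12)[0]).round(1))
E
```

```text
O [618.27723827 233.32929852   0.        ] H [621.23714825 170.39886921  70.        ]
side lever line at y=-14:
(378, 165) [ -7.7 -14.  189.9]
(377, 250) [ -2.3 -14.  135.2]
(376, 340) [  3.5 -14.   74.6]
base [-74.9 -20.4  12. ]
base [-77.3 175.5  12. ]
base [ 65.  179.1  12. ]
wrist base front corners z12 [-73.1 -30.1  12. ]
wrist base front corners z12 [ 74.3 -26.9  12. ]
boss z70 [  0.7 -12.4  70. ]
176 300 332
190 301 332
205 301 332
bar 185 [ -9.4 -21.2 185. ]
bar 190 [ -8.7 -20.2 190. ]
bar 185 [ -9.2 -32.8 185. ]
bar 190 [ -8.5 -31.3 190. ]
top base [ 69.9 173.7  12. ]
top base [ 72.3 -28.7  12. ]
top base [-75.6 -30.4  12. ]
top base [-74.6 170.9  12. ]
```

>>> apply_moves(
  targets=[
    [[1,0,5],0,20],
    [[1,0,4],0,20],
    [[1,0,0],0,20],
  ],
)

```text
clock: 19.5
eef_pos: [621.8, 169.8, 172.3]
tool_rot: [-3.097, 1.463, -3.048]
force: [-4.4, 1.1, 3.5]
width: 19.7
```

```bash
cat > m.py <<'E'
import sys
from h import *
from cell import eyes,status
n=sys.argv[1]
s=status.read_state();lever(s);print(Rt(s).round(3)[:,0],s['eef_pos'])
c=eyes.camera_params('wrist');p,d=eyes.get_image('wrist');cv2.imwrite(f'pics/w{n}.png',p);np.savez(f'pics/w{n}c.npz',**c)
for r in [176,190,205]:
    g=p[r,280:350].max(1); idx=np.where(g<40)[0]+280; print(r,idx.min(),idx.max(),st(onz(c,[((idx.min()+idx.max())/2,r)],190)[0]).round(1))
p,d=eyes.get_image('side');cv2.imwrite(f'pics/side_{n}.png',p);crop(p,210,190,130,100,6,f'pics/s_st{n}.png')
E
python3 m.py 24
```

```text
alpha 1.579 cam 1.408 r 122.8 ylat -0.7 F [-4.4  1.1  3.5] w 19.7
[-0.107 -0.01  -0.994] [621.83833445 169.77674065 172.34267304]
176 300 333 [  0.5 -20.3 190. ]
190 300 333 [  0.5 -26.6 190. ]
205 301 333 [  0.7 -33.6 190. ]
```

View pics/w24.png

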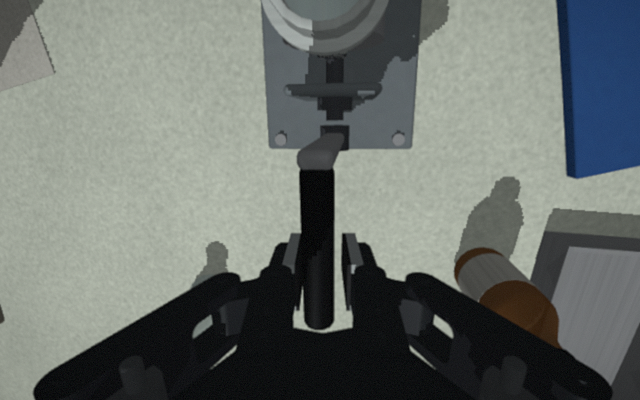

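View pics/s_st24.png

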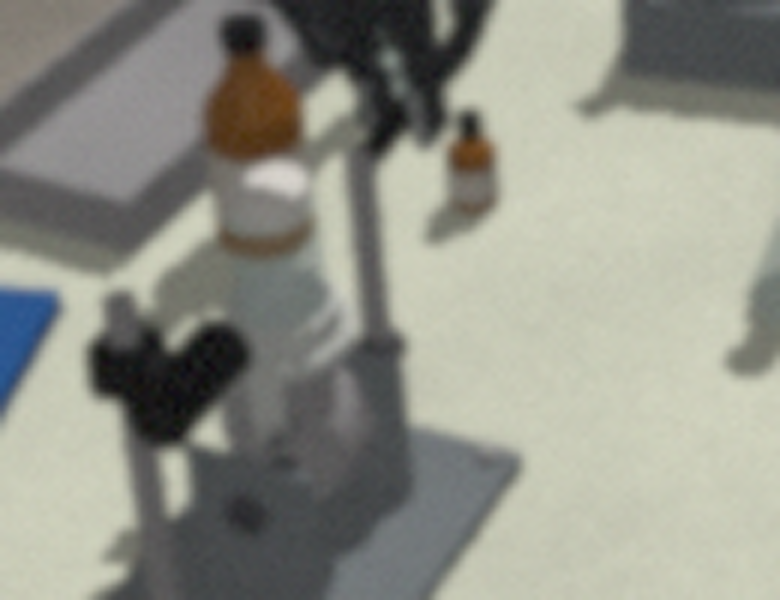

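Run:
```python
from h import *
from cell import eyes
cs=eyes.camera_params('side');cw=dict(np.load('pics/w24c.npz'))
cr=lambda x,y:(210+(x+.5)/6-.5,190+(y+.5)/6-.5)
a=stplane(cs,cr(362,160),-14);b=stplane(cs,cr(375,335),-14);print(a,b,(a-b)[0]/(a-b)[2])
print('boss',st(onz(cw,[(335,137)],70)[0]).round(1))
for q in [(270,150),(411,149)]: print(st(onz(cw,[q],12)[0]).round(1))
```

```text
[  1.45290377 -14.         190.64113006] [  3.86225535 -14.          77.86152919] -0.021363363238393843
boss [  0.7 -12.1  70. ]
[-72.3 -30.5  12. ]
[ 74.2 -27.4  12. ]
```

>>> apply_moves(
  targets=[
    [[0,0,-2],0,0],
    [[0,0,0],0,0],
    [[0,0,0],0,0],
    [[0,0,0],0,0],
  ],
)

```text
clock: 20.1
eef_pos: [620.6, 169.6, 172.5]
tool_rot: [-3.098, 1.466, -3.048]
force: [-2.8, 0.3, 1.7]
width: 14.0
```

```bash
python3 m.py 25
```

```text
alpha 1.569 cam 1.398 r 123.0 ylat -0.8 F [-2.8  0.3  1.7] w 14.0
[-0.105 -0.01  -0.994] [620.63194714 169.59950997 172.45819962]
176 305 337 [  1.2 -20.4 190. ]
190 305 337 [  1.2 -26.7 190. ]
205 306 337 [  1.4 -33.7 190. ]
```

View pics/w25.png

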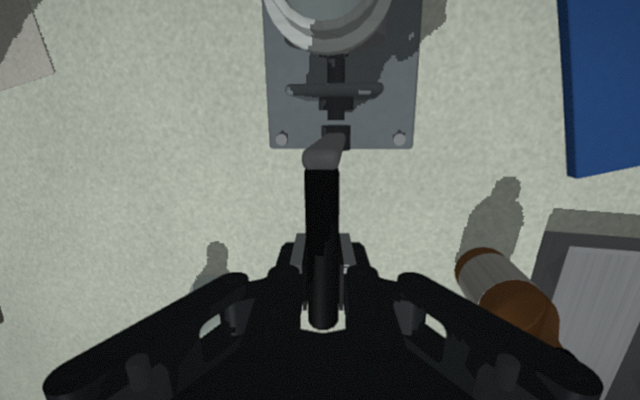

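View pics/s_st25.png

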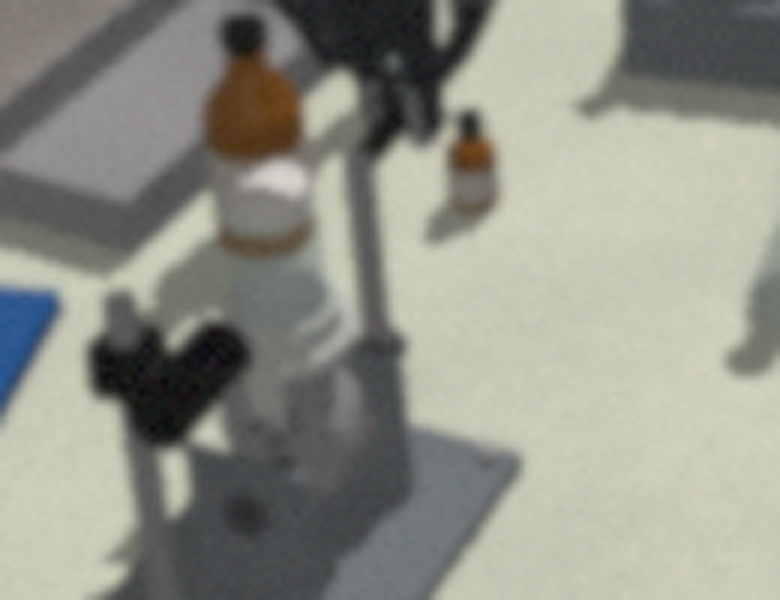

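>>> apply_moves(
  targets=[
    [[0,0,0],0,0],
    [[0,0,0],0,0],
    [[0,0,0],0,0],
    [[0,0,0],0,0],
  ],
)

```text
clock: 20.7
eef_pos: [620.7, 169.6, 172.5]
tool_rot: [-3.098, 1.466, -3.048]
force: [-3.7, 0.5, 2.5]
width: 14.3
```

```bash
python3 m.py 26
python3 - <<'E'
from h import *
from cell import eyes
p,d=eyes.get_image('top');cv2.imwrite('pics/top9.png',p)
s=cv2.imread('pics/side_26.png');crop(s,270,110,110,100,6,'pics/s_box9.png')
cs=eyes.camera_params('side')
E
```

```text
alpha 1.569 cam 1.398 r 123.0 ylat -0.8 F [-3.7  0.5  2.5] w 14.3
[-0.105 -0.01  -0.994] [620.66753194 169.60658185 172.46477731]
176 305 337 [  1.2 -20.4 190. ]
190 305 337 [  1.2 -26.7 190. ]
205 306 337 [  1.4 -33.7 190. ]
```

View pics/s_box9.png

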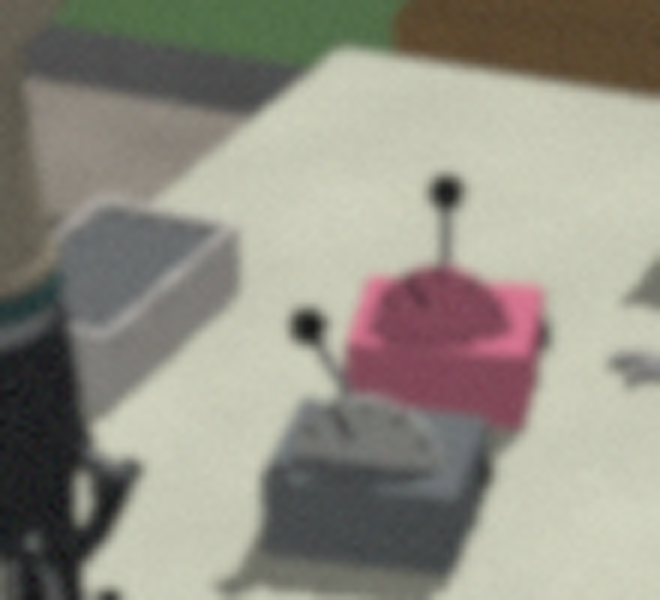

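View pics/top9.png

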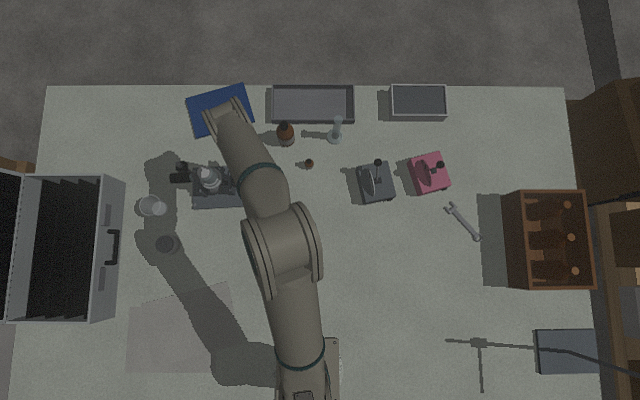

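View pics/side_26.png

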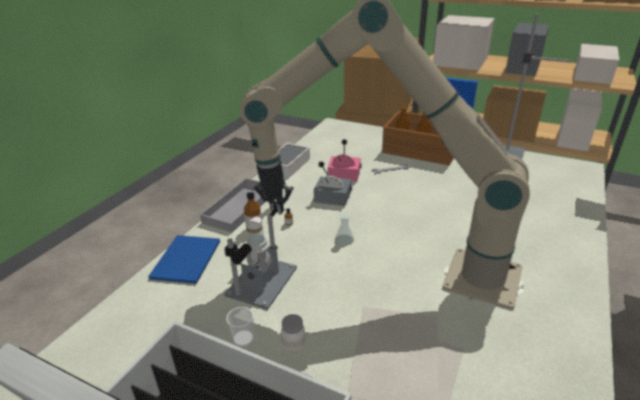

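Run:
```python
from h import *
from cell import eyes,ctrl,status
ct,cs=eyes.camera_params('top'),eyes.camera_params('side')
p=cv2.imread('pics/top9.png');x,y=370,155
m=(p[y:y+14,x:x+16].max(2)<50).astype(np.uint8);n,l,stt,ce=cv2.connectedComponentsWithStats(m)
i=1+np.argmax(stt[1:,4]);u=ce[i]+[x,y];print(u,stt[i])
P,e=tri(ct,u,cs,(270+308/6-.5,110+326.5/6-.5));b=tobox(P);print(b,e,np.arctan2(b[0],b[2]-66))
arc(ct,u)
ctrl.finish_job();print(status.read_state()['clock'])
```

```text
[377.23684211 162.10526316] [ 4  4  8  7 38]
[ 45.25243871   1.75476885 144.5726207 ] 2.316096048001999 0.5225339629009894
the job is handed in; nothing more can be done
the job is handed in; nothing more can be done
```

The job was handed in at about 21 s. The dimmer is on the long mark, and the gripper is still holding the cam lever straight up with the jar at its highest.

**Dimmer:** I tried twice to grip the ball knob, and both times it slipped out after moving partway. I then pushed it from the robot's side with closed fingers. After I let go, the views put it at 0.52 to 0.54 rad. The last check, from the top and side cameras, gave 0.523 against the target of 0.524.

**Cam lever:** I gripped the bar and lifted it. The tool began to tilt, so I loosened the grip and pushed the lever up the rest of the way, then gripped it again at the top. The wrist camera and the tool position put the lever within 0.005 rad of upright. The side camera disagreed slightly, at about 0.02 rad short. Over a half-second hold the pose and grip stayed steady, with 4 to 5 N on the wrist. The tool ended about 0.1 rad off vertical.

**Other things on the table:** comparing the start and end views by eye, nothing else appeared to have moved or fallen, though the arm hides part of the stand in the final top view.

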